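# Lay two sample cylinders in the V cradle

### The arm

A 6-joint arm with a two-finger parallel gripper is mounted at the origin on a cart in front of the work surface, level with it; the furniture and walls round the work are solid. World frame = base frame: x ahead of the robot, y to its left, z up, the work surface at z = 0. Lengths are in m, angles in rad, forces in N, time in s.
With the tool pointing down it reaches from about 0.35 to 1 m from the base axis. Payload 7.1 kg.
Tool frame: the origin (TCP) lies midway between the tips of the shut fingers; the grasp point (between the pads) lies 19 mm behind it; x points along the fingers, y is the direction in which the jaws open and shut, and the axes are right-handed (so a half turn about x gives the same grasp; the last joint's range is limited). The gripper opens to 85 mm and grips with 20 to 120 N. Pads are 22 mm wide; open, the fingers measure 114 mm over their backs; the gripper's body (76 mm by 85 mm) begins 54 mm behind the grasp point. The pads swing forward as they close: fully open they stand 13 mm farther back than shut.
Start: joints at [-1.252, 0.423, 1.63, -0, 1.089, -0.019], TCP at [0.207, -0.59, 0.231] pointing down, gripper open.
Joint ranges: [-3, 3], [-0.9, 2.11], [0.09, 2.58], [-1.31, 4.45], [0.11, 2.69], [-2.54, 2.54]. Speed limits (rad/s): [2.39, 2.39, 3.01, 3.14, 3.14, 3.14].

### API

Orientations are given as a unit quaternion [w, x, y, z].
In Python, from rig import arm gives the robot as it stands.
- The arm moves only by the tool move_arm, never from a script. Its arguments are lists of equal length, an entry for each row: "dp": the shift along the world's x, y, z in cm, a list of three; "rotation": the turn, a rotation vector about the world's x, y, z in degrees, a list of three; "fingers": the opening, from -1 (shut) to 1 (fully open). In form: {"dp": [[x, y, z], ...], "rotation": [[rx, ry, rz], ...], "fingers": [fingers, ...]}. A call has 1 to 10 rows; each row shifts and turns the commanded pose from where the row before left it; what a row does not reach is not made up. A row lasts 1/8 s, in which the tool goes at most 62.5 mm and 10.7 degrees, less where a joint would pass 70% of its speed; a pose out of reach is approached as far as the arm can. A call with a gripper value outside its range is refused whole. The fingers move at their own pace and stop on an object; "newtons" is the grip in N (left out, the last holds). Time passes only in rows, so rows that do not move let the fingers close. It gives the time, the measured TCP pose, the force and the opening at its end, in the units of the state.
- arm.read_state(): the state, without advancing time (a new reading comes with each control period).
- arm.snapshot(name): name is "scene" or "top" or "wrist"; returns (picture, depth): 420x560x3 uint8, red, green, blue; 420x560 float32, m along the optical axis (not along the pixel's ray), 0 where there is no reading.
- arm.camera_info(name): a dict with "intrinsics" (3x3 intrinsics, pixels), "extrinsics" (4x4, takes a point from world to camera coordinates). Camera axes: x right, y down, z forward; pixel columns grow to the right and rows downward; lengths in m; the calibration is good to about 2 mm. A picture is of the moment at which its call begins: read the wrist's pose just before it. camera_info takes no time and is no camera call; for the wrist camera it gives the pose at the moment of the call.
- arm.job_done(): hands the job in, once; it reports no verdict.
Trained networks look in the newest picture that a camera, given by its name, has taken for a name from the list of things; names that differ only in an ending like _2 or _b are one class to them, and where a whole thing is asked for, a point or a joint stands for the part that bears it (a point fixed in the world has none). Each returns a list of dicts, best first, with "conf" (0 to 1); they miss things now and then, are a little off and sometimes report something else, mostly with a low value. They report only what shows in the picture. A call takes as long as a camera call.
- arm.find_in(camera, label): "centre" ([column, row] as shares, 0 to 1, of the picture: columns of its width, rows of its height, amid what is visible of it).
- arm.masks_of(camera, label): "pixels" (420x560 bool, what is visible of it) and "centre" ([column, row] as shares, 0 to 1, of the picture: columns of its width, rows of its height, amid what is visible of it).
- arm.pinpoint(camera, label): "centre" ([column, row] as shares, 0 to 1, of the picture: columns of its width, rows of its height: a listed point, or the origin of a listed thing).
The state is a dict: "time_s": time; "q": joint angles; "qvel": joint speeds; "effort": joint torques, N m; "eef_pos": TCP position; "tool_rot": TCP orientation; "ft_force": force on the tool from outside, world axes, zero at the start; "ft_torque": the same for the moment, N m; "gripper_width": finger opening in m.
Only numpy, scipy, OpenCV 4.12 (cv2) and the standard library are available. Lean on these libraries where they do the work, as an engineer would, in place of code of your own. Each camera call takes 0.05 s, during which the arm holds its last target.

### The job

Take the two standing steel sample cylinders and lay them down in the cradle, the thick one in the wide pair of V rests and the thin one in the narrow pair, each cradled in both of its Vs, with its flat foot pushed right up against the end stop and its stem pointing away from the stop. Feel for the rests and the stop gently, do not let a cylinder drop or fall over, and leave the other things on the worktop where they are.

Things in the scene. Friction and masses are not known exactly. Their poses are not given: they have to be found in the camera images.
- thick_center (a point): Thick stainless sample cylinder, loose, about 0.35 kg; it starts upright on its flat foot on the worktop. From the foot: round barrel 40 mm in diameter, 92 mm long; head collar 44 mm in diameter, 8 mm; slim stem 14 mm in diameter, 30 mm; 130 mm in all. This point is on the axis, 50 mm from the foot; its z axis runs from foot to stem.
- thin_center (a point): Thin stainless sample cylinder, loose, about 0.2 kg; it starts upright on its flat foot on the worktop. From the foot: round barrel 28 mm in diameter, 92 mm long; head collar 32 mm in diameter, 8 mm; slim stem 14 mm in diameter, 30 mm; 130 mm in all. This point is on the axis, 50 mm from the foot; its z axis runs from foot to stem.
- cradle: The fixed, rigid cradle: aluminium base 205 (x) x 116 (y) x 8 mm with black plastic V rests. Origin under the middle of its base, on the worktop; z up. Each pair of rests has a V at y = -32 and one at y = +32 mm, each 8 mm thick in y (rails at their feet, below 18 mm, are 14 mm), tops 46 mm above the worktop, flanks at 45 degrees.
- wide_seat (a point): Wide pair of V rests, at cradle x = -65 mm; axes as the cradle's. This point, 50 mm above the worktop, is where the listed point of the thick cylinder comes to lie, axis along y, stem to +y, foot on the end stop. The stop's upright face is at y = -50 mm from here, looks to +y, is 50 mm wide, and its top is 52 mm above the worktop.
- narrow_seat (a point): Narrow pair of V rests, at cradle x = +65 mm; axes as the cradle's. This point, 50 mm above the worktop, is where the listed point of the thin cylinder comes to lie, axis along y, stem to +y, foot on the end stop. The stop's upright face is at y = -50 mm from here, looks to +y, is 50 mm wide, and its top is 52 mm above the worktop.
- flat_spatula: Bystander: steel laboratory spatula, 181 x 12 x 8 mm, lying on the worktop. Origin under its middle; long along its y.
- pen: Bystander: marker pen, 119 x 14 x 12 mm, lying on the worktop. Origin under its middle; long along its x.
- clock: Bystander: small bench timer, 60 x 68 x 18 mm, lying flat. Origin under its middle.
- tape: Bystander: roll of tape, 68 mm in diameter, 19 mm high, lying flat. Origin under its middle.

How it is judged:
By the outcome, as a careful person would: the job done as asked, in the order asked, and still so for the second after the job is handed in, with the robot touching nothing.
It also fails if it takes over 67 s, if anything falls off the work surface, if the arm or the gripper's body presses on something with over 40 N, if the wrist force passes 120 N, or if a joint passes its speed limit or range.

## Working session

There is one attempt and no reset: what is moved stays moved. The work goes in short steps, Python scripts to look and compute and a tool call to move; the robot and the scene stay as the last step left them, time stands still between calls to the robot, and variables do not carry over. Pictures are saved under pics/ and viewed, and the job is handed in when it is done.

Besides the shell and the picture viewer there is one more tool, called after ">>>" by a JSON object that holds its "fn" and its "kwargs". move_arm: Moves the arm, as the interface text tells. Its arguments: {"type":"object","properties":{"dp":{"type":"array","items":{"type":"array","items":{"type":"number"}}},"rotation":{"type":"array","items":{"type":"array","items":{"type":"number"}}},"fingers":{"type":"array","items":{"type":"number"}},"newtons":{"type":"number"}},"required":["dp","rotation","fingers"]}

```bash
mkdir -p pics; ls; cat > h.py <<'E'
import numpy as np, cv2
from rig import arm
def save(name,img): cv2.imwrite('pics/'+name+'.png',img[:,:,::-1])
def cloud(cam,depth,info=None):
    i=info or arm.camera_info(cam); K=np.array(i['intrinsics']);T=np.linalg.inv(np.array(i['extrinsics']))
    v,u=np.mgrid[0:depth.shape[0],0:depth.shape[1]]
    P=np.stack([(u-K[0,2])/K[0,0]*depth,(v-K[1,2])/K[1,1]*depth,depth],-1)
    W=P@T[:3,:3].T+T[:3,3]
    W[depth<=0]=np.nan
    return W
E
python3 - <<'E'
from h import *
print(arm.read_state())
for c in ['scene','top','wrist']:
    im,d=arm.snapshot(c); save(c+'0',im); np.save(c+'0.npy',d)
    i=arm.camera_info(c); np.savez(c+'0i.npz',K=i['intrinsics'],T=i['extrinsics'])
    T=np.linalg.inv(np.array(i['extrinsics']));print(c,T.round(3).tolist(),np.array(i['intrinsics']).round(1).tolist())
E
```

```text
pics
{'time_s': 0.0, 'q': array([-1.25198370e+00,  4.23856257e-01,  1.63073120e+00,  1.07723238e-05,
        1.08860361e+00, -1.89823402e-02]), 'qvel': array([ 6.89605883e-04, -6.86105605e-05, -1.02880332e-04,  5.73617892e-04,
       -6.65092291e-05, -6.38357180e-04]), 'effort': array([ 1.71192809e-03, -5.57385027e+01, -2.81744903e+01,  5.67618110e-05,
        7.47875136e-03,  1.31674997e-05]), 'eef_pos': array([ 0.2069874 , -0.58912236,  0.23051989]), 'tool_rot': array([-0.11830049, -0.69696415, -0.11941906,  0.69712629]), 'ft_force': array([-0.50635089, -0.31310182,  0.06611632]), 'ft_torque': array([-0.0181006 , -0.04741244,  0.00097538]), 'gripper_width': 0.08526713815793835}
scene [[-0.504, -0.674, 0.54, 0.075], [-0.864, 0.394, -0.314, 0.542], [-0.002, -0.625, -0.781, 0.848], [0.0, 0.0, 0.0, 1.0]] [[544.5, 0.0, 275.4], [0.0, 544.5, 203.3], [0.0, 0.0, 1.0]]
top [[-0.012, -0.989, 0.147, 0.491], [-1.0, 0.013, 0.007, 0.222], [-0.009, -0.147, -0.989, 0.896], [0.0, 0.0, 0.0, 1.0]] [[381.1, 0.0, 271.8], [0.0, 381.1, 203.8], [0.0, 0.0, 1.0]]
wrist [[0.333, -0.902, -0.275, 0.277], [-0.943, -0.319, -0.096, -0.566], [-0.001, 0.292, -0.957, 0.374], [0.0, 0.0, 0.0, 1.0]] [[342.7, 0.0, 284.6], [0.0, 342.7, 207.7], [0.0, 0.0, 1.0]]
```

View pics/scene0.png

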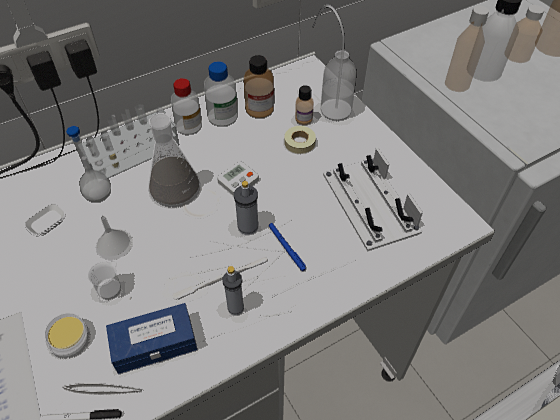

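View pics/top0.png

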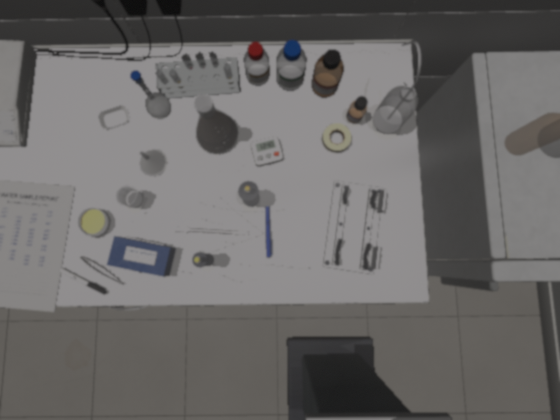

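The scene view shows the thick cylinder at about (246,210), the thin one at (233,292), and the cradle at (375,200) with its stops on the right. In the top view they are at (249,193), (203,259) and (356,227). Next I'll measure them.

```bash
python3 - <<'E'
from h import *
for c in ['top','scene']:
    arm.snapshot(c)
    for l in ['thick_center','thin_center','cradle','wide_seat','narrow_seat']:
        print(c,l,[(round(r['conf'],2),(np.array(r['centre'])*[560,420]).round(1).tolist()) for r in arm.pinpoint(c,l)[:2]])
for c in ['top','scene']:
    z=np.load(c+'0i.npz'); W=cloud(c,np.load(c+'0.npy'),dict(intrinsics=z['K'],extrinsics=z['T']))
    np.save(c+'W.npy',W)
    zz=W[...,2]
    # table z
    m=(abs(zz)<.02); print(c,'table',np.nanmedian(zz[m]),m.sum())
    hm=np.clip(np.nan_to_num(zz)*1000,0,150)/150*255
    cv2.imwrite(f'pics/{c}h.png',cv2.applyColorMap(hm.astype(np.uint8),cv2.COLORMAP_JET))
W=np.load('topW.npy')
for uv in [(249,187),(203,259),(340,252),(370,257),(345,195),(377,198),(330,262),(381,270)]:
    print(uv,W[uv[1],uv[0]].round(3))
E
```

```text
top thick_center [(0.63, [251.1, 195.4])]
top thin_center [(0.62, [204.5, 261.5])]
top cradle [(0.67, [352.7, 225.1])]
top wide_seat [(0.57, [351.0, 253.4])]
top narrow_seat [(0.61, [360.5, 197.2])]
scene thick_center [(0.87, [246.8, 209.8])]
scene thin_center [(0.94, [234.7, 297.4])]
scene cradle [(0.79, [370.4, 201.5])]
scene wide_seat [(0.91, [388.9, 210.7])]
scene narrow_seat [(0.7, [358.2, 159.8])]
top table 0.00021127346514077106 112772
scene table 0.00017302697752474838 118756
(249, 187) [0.64  0.273 0.13 ]
(203, 259) [0.496 0.37  0.102]
(340, 252) [0.508 0.071 0.008]
(370, 257) [0.496 0.003 0.007]
(345, 195) [0.638 0.058 0.028]
(377, 198) [ 0.634 -0.021  0.008]
(330, 262) [0.486 0.095 0.008]
(381, 270) [ 0.466 -0.023 -0.001]
```

```bash
python3 - <<'E'
import cv2
a=cv2.imread('pics/top0.png')[160:290,300:410]; a=cv2.resize(a,None,fx=4.5,fy=4.5,interpolation=cv2.INTER_CUBIC)
b=cv2.imread('pics/scene0.png')[140:260,310:430]; b=cv2.resize(b,None,fx=4.5,fy=4.5,interpolation=cv2.INTER_CUBIC)
cv2.imwrite('pics/ctop.png',a);cv2.imwrite('pics/cscene.png',b)
E
```

```text
(no output)
```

View pics/ctop.png

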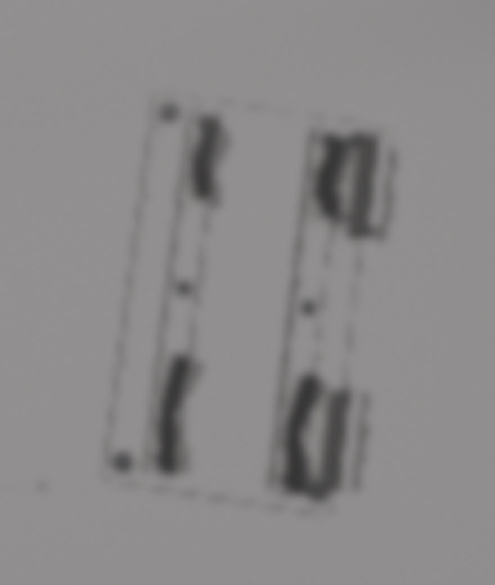

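View pics/cscene.png

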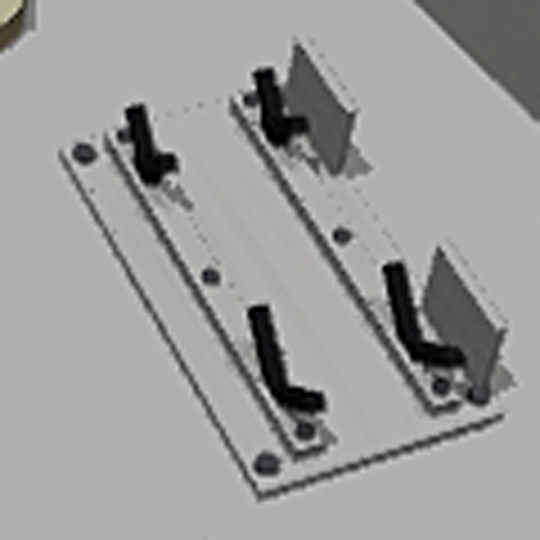

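```bash
python3 - <<'E'
from h import *
from scipy.spatial.transform import Rotation as R
from scipy.optimize import least_squares
s=arm.read_state();w=s['tool_rot'];M=R.from_quat([w[1],w[2],w[3],w[0]]).as_matrix();print('R',M.round(3).tolist())
z=np.load('wrist0i.npz');T=np.linalg.inv(z['T']);print('cam in tool',(M.T@(T[:3,3]-s['eef_pos'])).round(3),(M.T@T[:3,:3]).round(3).tolist())
for c in ['top','scene']:
    W=np.load(c+'W.npy');P=W.reshape(-1,3);P=P[~np.isnan(P[:,0])]
    for n,xy in [('thick',(.61,.27)),('thin',(.48,.36))]:
        near=P[(np.hypot(P[:,0]-xy[0],P[:,1]-xy[1])<.06)&(P[:,2]>.01)]
        print(c,n,len(near),'top',near[:,2].max().round(4))
        st=near[near[:,2]>.105];b=near[(near[:,2]>.015)&(near[:,2]<.088)]
        for nm,Q,r in [('stem',st,.007),('barrel',b,.020 if n=='thick' else .014)]:
            if len(Q)<8: continue
            if nm=='stem' : print('  stem top mean',Q[Q[:,2]>Q[:,2].max()-.004].mean(0).round(4),len(Q))
            f=lambda p:np.hypot(Q[:,0]-p[0],Q[:,1]-p[1])-r
            cam=np.array([.49,.22]) if c=='top' else np.array([.075,.542])
            q0=Q[:,:2].mean(0);q0=q0+(q0-cam)/np.linalg.norm(q0-cam)*r*.6
            o=least_squares(f,q0,loss='soft_l1',f_scale=.002);print('  ',nm,o.x.round(4),'rms',np.sqrt((f(o.x)**2).mean()).round(4),len(Q))
    # cradle
    Cn=P[(P[:,0]>.42)&(P[:,0]<.74)&(P[:,1]>-.06)&(P[:,1]<.13)]
    base=Cn[(Cn[:,2]>.004)&(Cn[:,2]<.012)]
    rc=cv2.minAreaRect((base[:,:2]*1000).astype(np.float32));print(c,'base',rc,len(base))
    hi=Cn[Cn[:,2]>.022]; np.save(c+'hi.npy',Cn[Cn[:,2]>.004])
    print(len(hi),hi[:,2].max())
E
```

```text
R [[0.0, 0.331, -0.943], [-0.0, -0.943, -0.331], [-1.0, 0.0, 0.0]]
cam in tool [-0.143  0.001 -0.074] [[0.001, -0.292, 0.957], [1.0, 0.002, -0.001], [-0.001, 0.957, 0.292]]
top thick 476 top 0.1329
  stem top mean [0.6384 0.2774 0.13  ] 42
   stem [0.6409 0.2775] rms 0.0025 42
   barrel [0.6395 0.278 ] rms 0.0003 74
top thin 253 top 0.1326
  stem top mean [0.496  0.3786 0.1304] 47
   stem [0.4963 0.3802] rms 0.0026 47
   barrel [0.4961 0.3794] rms 0.0002 58
top base ((581.0526733398438, 34.08583068847656), (319.53076171875, 185.9561004638672), 1.9587115049362183) 3123
654 0.05576590075191934
scene thick 1065 top 0.1315
  stem top mean [0.6375 0.2771 0.1298] 96
   stem [0.6388 0.2765] rms 0.002 96
   barrel [0.6387 0.2764] rms 0.0009 502
scene thin 727 top 0.1332
  stem top mean [0.4945 0.3782 0.1305] 112
   stem [0.4962 0.3779] rms 0.002 112
   barrel [0.4956 0.3778] rms 0.0007 358
scene base ((578.7313232421875, 34.55157470703125), (188.09115600585938, 314.3852233886719), 89.49036407470703) 3178
1006 0.056202191031355264
```

```bash
python3 - <<'E'
from h import *
from scipy.optimize import minimize
for c in ['top','scene']:
    W=np.load(c+'W.npy');P=W.reshape(-1,3);P=P[~np.isnan(P[:,0])]
    t=P[(P[:,0]>.42)&(P[:,0]<.74)&(P[:,1]>.14)&(P[:,1]<.2)];print(c,'table std',t[:,2].std(),t[:,2].mean())
    Cn=P[(P[:,0]>.42)&(P[:,0]<.74)&(P[:,1]>-.06)&(P[:,1]<.15)]
    lo=Cn[Cn[:,2]<.012]
    def loc(p,Q):
        d=Q[:,:2]-p[:2];cc,s=np.cos(p[2]),np.sin(p[2])
        return np.c_[d[:,0]*cc+d[:,1]*s,-d[:,0]*s+d[:,1]*cc]
    def cost(p):
        L=loc(p,lo)
        sd=np.minimum(.1025-abs(L[:,0]),.058-abs(L[:,1])) # inside positive
        pr=1/(1+np.exp(-np.clip(sd/.0015,-40,40)))
        return ((lo[:,2].clip(-.002,.010)-.008*pr)**2).mean()*1e6
    best=min((minimize(cost,[.57,.035,y],method='Nelder-Mead',options=dict(initial_simplex=[[.57,.035,y],[.58,.035,y],[.57,.045,y],[.57,.035,y+.03]],xatol=1e-5,fatol=1e-6)) for y in (-.15,-.1,-.05)),key=lambda o:o.fun)
    p=best.x;print(c,p.round(4),np.degrees(p[2]).round(2),best.fun)
    hi=Cn[Cn[:,2]>.025];L=loc(p,hi)*1000
    for n,sg in (('wide',-1),('narrow',1)):
        for m,(a,b) in dict(Vfar=(20,44),Vnear=(-42,-22),stop=(-62,-45)).items():
            k=(L[:,0]*sg>25)&(L[:,1]>a)&(L[:,1]<b);Q=L[k]
            if len(Q): print('  ',n,m,k.sum(),'x',np.percentile(Q[:,0],[3,50,97]).round(1),'y',np.percentile(Q[:,1],[3,50,97]).round(1),'zmax',np.percentile(hi[k,2],98).round(4))
E
```

```text
top table std 0.0015667941410215957 0.0004481003875897224
top [ 0.5686  0.039  -0.1665] -9.54 2.6577666231340533
   wide Vfar 96 x [-93.1 -61.  -37.8] y [28.7 33.  36.2] zmax 0.0471
   wide Vnear 103 x [-92.2 -66.1 -38.8] y [-35.6 -30.9 -27.8] zmax 0.0473
   wide stop 129 x [-88.8 -65.3 -42.4] y [-54.8 -50.4 -49.4] zmax 0.0547
   narrow Vfar 72 x [44.8 66.6 83. ] y [28.3 32.9 36.3] zmax 0.0465
   narrow Vnear 78 x [45.3 66.4 84.2] y [-35.2 -30.7 -27.6] zmax 0.0471
   narrow stop 121 x [40.4 64.7 87.7] y [-55.3 -50.2 -49.2] zmax 0.0553
scene table std 0.3549698880007247 -0.19110517230587498
scene [ 0.5678  0.0377 -0.1671] -9.57 15.989616771882355
   wide Vfar 134 x [-93.2 -58.  -40.7] y [28.7 34.3 37.4] zmax 0.0466
   wide Vnear 136 x [-93.5 -58.  -39.2] y [-35.4 -29.7 -26.5] zmax 0.0465
   wide stop 245 x [-90.4 -67.  -43.1] y [-54.8 -50.2 -48.1] zmax 0.0542
   narrow Vfar 93 x [44.4 67.  80.8] y [29.3 34.3 37.5] zmax 0.0469
   narrow Vnear 92 x [44.1 67.2 82.3] y [-35.  -29.2 -26.2] zmax 0.047
   narrow stop 200 x [39.4 61.1 87. ] y [-54.5 -50.3 -47.9] zmax 0.0543
```

The thick cylinder stands at (0.639, 0.277) and the thin one at (0.496, 0.378). The cradle is at (0.568, 0.038) with a yaw of -9.55°, and the two cameras agree to about 1 mm. The first move is a transit.

>>> {"fn": "move_arm", "kwargs": {"dp": [[2,4.5,1],[2,4.5,1],[2,4.5,1],[2,4.5,1],[2,4.5,1],[2,4.5,1],[2,4.5,0],[2,4.5,0],[2,4.5,0],[2,4.5,0]], "rotation": [[0,0,0.4],[0,0,0.4],[0,0,0.4],[0,0,0.4],[0,0,0.4],[0,0,0.4],[0,0,0.4],[0,0,0.4],[0,0,0.4],[0,0,0.4]], "fingers": [1,1,1,1,1,1,1,1,1,1]}}

```text
time_s: 2.0
eef_pos: [0.4077, -0.1382, 0.2917]
tool_rot: [0.143, 0.693, 0.143, -0.692]
ft_force: [-0.3, -0.3, -0.0]
gripper_width: 0.0857
```

```bash
cat >> h.py <<'E'
from scipy.spatial.transform import Rotation as R
import json
def st():
    s=arm.read_state();w=s['tool_rot'];M=R.from_quat([w[1],w[2],w[3],w[0]]).as_matrix()
    f=open('log.jsonl','a');f.write(json.dumps(dict(q=list(s['q']),p=list(s['eef_pos']),M=M.tolist()))+'\n')
    return s,M
def rep():
    s,M=st()
    print('t',round(s['time_s'],2),'p',s['eef_pos'].round(4),'q',s['q'].round(3),'F',s['ft_force'].round(1),'w',round(s['gripper_width'],4),'x',M[:,0].round(3),'y',M[:,1].round(3))
    return s,M
E
python3 - <<'E'
from h import *
rep()
E
```

```text
t 2.0 p [ 0.4077 -0.1382  0.2917] q [-0.354  0.05   1.974 -0.     1.116  0.809] F [-0.3 -0.3 -0. ] w 0.0857 x [ 0.001 -0.    -1.   ] y [ 0.397 -0.918  0.001]
```

>>> {"fn": "move_arm", "kwargs": {"dp": [[0.8,4,0],[0.8,4,0],[0.8,4,0],[0.8,4,0],[0.8,4,0],[0.8,4,0],[0.8,4,0]], "rotation": [[2.0,-4.6,0],[2.0,-4.6,0],[2.0,-4.6,0],[2.0,-4.6,0],[2.0,-4.6,0],[2.0,-4.6,0],[2.0,-4.6,0]], "fingers": [1,1,1,1,1,1,1]}}

```text
time_s: 2.88
eef_pos: [0.4634, 0.1415, 0.292]
tool_rot: [0.092, 0.87, 0.18, -0.45]
ft_force: [0.7, 0.4, -1.2]
gripper_width: 0.0853
```

```bash
python3 - <<'E'
from h import *
rep()
E
```

```text
t 2.88 p [0.4634 0.1415 0.292 ] q [ 0.195 -0.082  2.248  0.332  0.389  1.089] F [ 0.7  0.4 -1.2] w 0.0853 x [ 0.531  0.231 -0.816] y [ 0.397 -0.918 -0.002]
```

>>> {"fn": "move_arm", "kwargs": {"dp": [[2.2,2.4,-2],[2.2,2.4,-2],[2.2,2.4,-2],[2.2,2.4,-2]], "rotation": [[0,0,0],[0,0,0],[0,0,0],[1.2,-2.8,0]], "fingers": [1,1,1,1]}}

```text
time_s: 3.38
eef_pos: [0.5534, 0.2374, 0.2158]
tool_rot: [0.088, 0.879, 0.184, -0.432]
ft_force: [21.1, 0.1, 14.2]
gripper_width: 0.0855
```

```bash
cat > kin.py <<'E'
import numpy as np, json
from scipy.spatial.transform import Rotation as R
def rows():
    return [json.loads(l) for l in open('log.jsonl')]
def inpl(q,x):
    # A @ params(a1,b,d1,L2,e,L3,L6)=p
    Rz=R.from_euler('z',q[0]).as_matrix();R2=R.from_euler('y',q[1]).as_matrix();R3=R.from_euler('y',q[1]+q[2]).as_matrix()
    c=[[1,0,0],[0,1,0],[0,0,1],R2@[0,0,1],R3@[1,0,0],R3@[0,0,1]]
    return np.c_[(Rz@np.array(c).T),np.array(x)]
E
python3 - <<'E'
from h import *
s,M=rep()
from kin import *
D=rows()
z=np.load('wrist0i.npz')
D.append(dict(q=[-1.25198370e+00,4.23856257e-01,1.63073120e+00,0,1.0886,-.019],p=[ 0.2069874 , -0.58912236,  0.23051989],M=[[0,0,0],[0,0,0],[-1,0,0]]))
A=np.vstack([inpl(d['q'],np.array(d['M'])[:,0]) for d in D]);b=np.hstack([d['p'] for d in D])
x,res,rk,sv=np.linalg.lstsq(A,b,rcond=None);print(x.round(4),sv.round(3),abs(A@x-b).max())
# orientation check: tool x = Rz Ry(th) Rz(q4) Ry(q5) z
for d in D:
    q=d['q'];Q=R.from_euler('z',q[0])*R.from_euler('y',q[1]+q[2])*R.from_euler('z',q[3])*R.from_euler('y',q[4]);print(Q.apply([0,0,1]).round(3),np.array(d['M'])[:,0].round(3), (Q*R.from_euler('z',q[5])).as_matrix().round(3)[:,0],np.array(d['M'])[:,1].round(3))
E
```

```text
t 3.38 p [0.5534 0.2374 0.2158] q [0.373 0.249 2.13  0.238 0.107 1.307] F [21.1  0.1 14.2] w 0.0855 x [ 0.56   0.246 -0.791] y [ 0.399 -0.917 -0.003]
[0.0006 0.0119 0.3115 0.5619 0.0764 0.4837 0.3005] [3.883 2.894 2.001 0.642 0.303 0.189 0.065] 7.751718014109565e-05
[ 0.001 -0.    -1.   ] [ 0.001 -0.    -1.   ] [-0.397  0.918 -0.001] [ 0.397 -0.918  0.001]
[ 0.531  0.231 -0.816] [ 0.531  0.231 -0.816] [-0.397  0.918  0.002] [ 0.397 -0.918 -0.002]
[ 0.56   0.246 -0.791] [ 0.56   0.246 -0.791] [-0.399  0.917  0.003] [ 0.399 -0.917 -0.003]
[-0.     0.002 -1.   ] [ 0  0 -1] [-0.331  0.943  0.002] [0 0 0]
```

>>> {"fn": "move_arm", "kwargs": {"dp": [[0,0,0.5],[0,0,0]], "rotation": [[-1.5,3.5,0],[0,0,0]], "fingers": [1,1]}}

```text
time_s: 3.62
eef_pos: [0.5538, 0.2369, 0.2221]
tool_rot: [0.094, 0.864, 0.18, -0.46]
ft_force: [0.7, -0.3, 0.2]
gripper_width: 0.0852
```

```bash
cat >> kin.py <<'E'
P7=np.array([0.0006,0.0119,0.3115,0.5619,0.0764,0.4837,0.3005])
LIM=np.array([[-3,3],[-.9,2.11],[.09,2.58],[-1.31,4.45],[.11,2.69],[-2.54,2.54]])
def ik(p,M):
    a1,b,d1,L2,e,L3,L6=P7
    w=np.array(p)-L6*M[:,0]
    r=np.hypot(w[0],w[1]); 
    q1=np.arctan2(w[1],w[0])-np.arcsin(b/r)
    rr=np.sqrt(r*r-b*b)-a1; zz=w[2]-d1
    Lf=np.hypot(e,L3); d=np.arctan2(e,L3)
    D=np.hypot(rr,zz)
    c=(D*D-L2**2-Lf**2)/(2*L2*Lf)
    if abs(c)>1: return None
    k=np.arccos(c)            # elbow bend, up
    al=np.arctan2(rr,zz)      # angle from vertical
    q2=al-np.arctan2(Lf*np.sin(k),L2+Lf*np.cos(k))
    q3=k-d
    B=R.from_euler('z',q1)*R.from_euler('y',q2+q3)
    # M cols x,y,z ; hand frame: z=x_tool, x=-y_tool, y=z×x
    H=np.c_[-M[:,1],np.cross(M[:,0],-M[:,1]),M[:,0]]
    W=B.inv()*R.from_matrix(H)
    q4,q5,q6=W.as_euler('ZYZ')
    if q5<0: q5=-q5;q4+=np.pi;q6+=np.pi
    f=lambda v,l:next((v+2*np.pi*n for n in(0,1,-1) if l[0]<=v+2*np.pi*n<=l[1]),(v+np.pi)%(2*np.pi)-np.pi)
    return np.array([q1,q2,q3,f(q4,LIM[3]),q5,f(q6,LIM[5])])
def margin(q): return np.minimum(q-LIM[:,0],LIM[:,1]-q)
def pose(psi,a,roll=0):
    """tool with stem-dir azimuth psi(deg), tool x pitched a deg below horizontal (90=down); roll=180 flips camera"""
    p=np.radians(psi);h=np.array([np.cos(p),np.sin(p),0]);a=np.radians(a);Z=np.array([0,0,1.])
    x=np.cos(a)*h-np.sin(a)*Z;y=np.array([np.sin(p),-np.cos(p),0])
    if roll: y=-y
    return np.c_[x,y,np.cross(x,y)]
E
python3 - <<'E'
from h import *
s,M=rep()
from kin import *
print(ik(s['eef_pos'],M).round(3))
cyl=dict(thick=[.639,.277,.05],thin=[.496,.3785,.05])
C=np.array([.5682,.0384]);cx=np.array([.9861,-.1659]);
seat=dict(thick=np.r_[C-.065*cx,.05],thin=np.r_[C+.065*cx,.05]);print(seat)
for n in cyl:
  for roll in (0,180):
    for a in (30,40,50):
      out=[]
      for psi in range(-90,181,15):
        m=[]
        for off in (0,.04,.08):
            Mx=pose(psi,a,roll);q=ik(np.array(cyl[n])+(.019-off)*Mx[:,0],Mx)
            m.append(-9 if q is None else margin(q).min())
        if min(m)>.05: out.append((psi,round(min(m),2)))
      print(n,'roll',roll,'a',a,out)
    for a in (120,130,140):
      Mx=pose(80.45,a,roll);o=[]
      for dz in (0,.1):
        q=ik(np.array(seat[n])+.019*Mx[:,0]+[0,0,dz],Mx);o.append(None if q is None else (q.round(2).tolist(),margin(q).min().round(2)))
      print('  place',n,roll,a,o)
E
```

```text
t 3.62 p [0.5538 0.2369 0.2221] q [0.373 0.238 2.085 0.103 0.226 1.441] F [ 0.7 -0.3  0.2] w 0.0852 x [ 0.512  0.225 -0.829] y [ 0.399 -0.917 -0.003]
[0.373 0.238 2.085 0.103 0.226 1.441]
{'thick': array([0.5041035, 0.0491835, 0.05     ]), 'thin': array([0.6322965, 0.0276165, 0.05     ])}
thick roll 0 a 30 [(-90, np.float64(0.28)), (-75, np.float64(0.25)), (-60, np.float64(0.23)), (0, np.float64(0.44)), (15, np.float64(0.36)), (30, np.float64(0.35)), (45, np.float64(0.42)), (60, np.float64(0.55)), (75, np.float64(0.72)), (90, np.float64(0.91)), (105, np.float64(1.08)), (120, np.float64(1.07)), (135, np.float64(0.91)), (150, np.float64(0.72)), (165, np.float64(0.54)), (180, np.float64(0.39))]
thick roll 0 a 40 [(-90, np.float64(0.27)), (-75, np.float64(0.2)), (-60, np.float64(0.16)), (-45, np.float64(0.14)), (0, np.float64(0.37)), (15, np.float64(0.42)), (30, np.float64(0.41)), (45, np.float64(0.47)), (60, np.float64(0.56)), (75, np.float64(0.7)), (90, np.float64(0.86)), (105, np.float64(1.04)), (120, np.float64(1.14)), (135, np.float64(1.05)), (150, np.float64(0.88)), (165, np.float6
[... 5182 characters left out ...]
64(0.18)), (30, np.float64(0.2)), (45, np.float64(0.21)), (60, np.float64(0.3)), (75, np.float64(0.14)), (90, np.float64(0.09)), (105, np.float64(0.1)), (120, np.float64(0.15)), (135, np.float64(0.23)), (150, np.float64(0.32)), (165, np.float64(0.44)), (180, np.float64(0.58))]
  place thin 180 120 [([0.23, 0.8, 1.59, -0.56, 1.04, -2.38], np.float64(0.16)), ([0.23, 0.66, 1.58, -0.52, 1.17, -2.47], np.float64(0.07))]
  place thin 180 130 [([0.28, 0.86, 1.55, -0.68, 1.18, -2.28], np.float64(0.26)), ([0.28, 0.72, 1.55, -0.65, 1.29, -2.37], np.float64(0.17))]
  place thin 180 140 [([0.33, 0.93, 1.5, -0.77, 1.32, -2.21], np.float64(0.33)), ([0.33, 0.79, 1.51, -0.75, 1.42, -2.3], np.float64(0.24))]
```

```bash
cat >> kin.py <<'E'
SP=np.array([2.39,2.39,3.01,3.14,3.14,3.14])*.7*.125
def plan(p0,M0,p1,M1,n,pr=True):
    dp=(np.array(p1)-p0)/n;rv=R.from_matrix(M1@M0.T).as_rotvec()/n
    D=np.round(dp*100,2);V=np.round(np.degrees(rv),2)
    p=np.array(p0,float);M=M0.copy();q=ik(p,M);mm=9;sp=0
    for i in range(n):
        p=p+D/100;M=R.from_rotvec(np.radians(V)).as_matrix()@M;q2=ik(p,M)
        if q2 is None: print('unreachable at',i);break
        sp=max(sp,(abs(q2-q)/SP).max());mm=min(mm,margin(q2).min());q=q2
    if pr: print(n,'rows dp',D.tolist(),'rot',V.tolist(),'| |dp|',np.linalg.norm(D).round(2),'ang',np.linalg.norm(V).round(2),'speedfrac',round(sp,2),'margin',round(mm,2),'end q',q.round(2).tolist(),'end p',p.round(4).tolist())
    return p,M
E
python3 - <<'E'
from h import *
from kin import *
s,M=st();p=s['eef_pos']
psi=80.45
MA=pose(psi,45);MB=pose(psi,30)
T=np.array([.639,.277,.05])
pB=T+(.022-.10)*MB[:,0];pC=T+.022*MB[:,0]
for n in (8,10,12):
  a,Ma=plan(p,M,[.61,.13,.20],MA,n)
plan(a,Ma,pB,MB,4)
plan(pB,MB,pC,MB,5)
E
```

```text
8 rows dp [0.7, -1.34, -0.28] rot [1.11, -0.9, 7.1] | |dp| 1.54 ang 7.24 speedfrac 2.61 margin 0.14 end q [-0.16, 0.52, 1.81, 0.94, 1.06, -0.58] end p [0.6098, 0.1297, 0.1997]
10 rows dp [0.56, -1.07, -0.22] rot [0.89, -0.72, 5.68] | |dp| 1.23 ang 5.79 speedfrac 2.15 margin 0.13 end q [-0.16, 0.52, 1.81, 0.94, 1.06, -0.58] end p [0.6098, 0.1299, 0.2001]
12 rows dp [0.47, -0.89, -0.18] rot [0.74, -0.6, 4.73] | |dp| 1.02 ang 4.82 speedfrac 1.81 margin 0.12 end q [-0.16, 0.52, 1.8, 0.94, 1.06, -0.58] end p [0.6102, 0.1301, 0.2005]
4 rows dp [0.44, 2.01, -2.79] rot [3.7, -0.62, 0.0] | |dp| 3.47 ang 3.75 speedfrac 0.38 margin 0.76 end q [-0.1, 0.82, 1.8, 1.34, 1.09, -0.97] end p [0.6278, 0.2105, 0.0889]
5 rows dp [0.29, 1.71, -1.0] rot [0.0, 0.0, 0.0] | |dp| 2.0 ang 0.0 speedfrac 0.14 margin 0.79 end q [0.05, 0.92, 1.75, 1.49, 1.01, -1.01] end p [0.6423, 0.2959, 0.039]
```

```bash
python3 - <<'E'
from h import *
from kin import *
s,M=st();p=s['eef_pos']
psi=80.45
M1=pose(25,75)
a,Ma=plan(p,M,[.56,.20,.23],M1,3)
a,Ma=plan(a,Ma,[.60,.12,.23],pose(psi,62),9)
a,Ma=plan(a,Ma,[.61,.13,.18],pose(psi,45),3)
MB=pose(psi,30);T=np.array([.639,.277,.05])
plan(a,Ma,T+(.022-.10)*MB[:,0],MB,4)
E
```

```text
3 rows dp [0.21, -1.23, 0.26] rot [-2.65, 5.76, 0.51] | |dp| 1.27 ang 6.36 speedfrac 0.64 margin 0.29 end q [0.31, 0.28, 1.88, 0.05, 0.73, 1.41] end p [0.5601, 0.2, 0.2299]
9 rows dp [0.44, -0.89, 0.0] rot [1.19, -0.91, 6.13] | |dp| 0.99 ang 6.31 speedfrac 0.77 margin 0.6 end q [-0.05, 0.4, 1.77, 0.59, 1.0, -0.22] end p [0.5997, 0.1199, 0.2299]
3 rows dp [0.34, 0.34, -1.66] rot [5.6, -0.94, 0.01] | |dp| 1.73 ang 5.68 speedfrac 0.5 margin 0.77 end q [-0.16, 0.55, 1.81, 0.96, 1.04, -0.62] end p [0.6099, 0.1301, 0.1801]
4 rows dp [0.45, 2.01, -2.28] rot [3.7, -0.62, 0.0] | |dp| 3.07 ang 3.75 speedfrac 0.36 margin 0.76 end q [-0.1, 0.82, 1.8, 1.34, 1.09, -0.97] end p [0.6279, 0.2105, 0.0889]
```

>>> {"fn": "move_arm", "kwargs": {"dp": [[0.2,-1.2,0.3],[0.2,-1.2,0.3],[0.2,-1.2,0.3],[0.4,-0.9,0],[0.4,-0.9,0],[0.4,-0.9,0],[0.4,-0.9,0]], "rotation": [[-2.6,5.8,0.5],[-2.6,5.8,0.5],[-2.6,5.8,0.5],[1.2,-0.9,6.1],[1.2,-0.9,6.1],[1.2,-0.9,6.1],[1.2,-0.9,6.1]], "fingers": [1,1,1,1,1,1,1]}}

```text
time_s: 4.5
eef_pos: [0.5743, 0.1639, 0.2304]
tool_rot: [0.227, 0.743, 0.353, -0.521]
ft_force: [0.3, 0.5, 0.1]
gripper_width: 0.0849
```

>>> {"fn": "move_arm", "kwargs": {"dp": [[0.4,-0.9,0],[0.4,-0.9,0],[0.4,-0.9,0],[0.4,-0.9,0],[0.4,-0.9,0],[0.3,0.3,-1.6],[0.3,0.3,-1.6],[0.3,0.3,-1.6]], "rotation": [[1.2,-0.9,6.1],[1.2,-0.9,6.1],[1.2,-0.9,6.1],[1.2,-0.9,6.1],[1.2,-0.9,6.1],[5.6,-0.9,0],[5.6,-0.9,0],[5.6,-0.9,0]], "fingers": [1,1,1,1,1,1,1,1]}}

```text
time_s: 5.5
eef_pos: [0.604, 0.1278, 0.1823]
tool_rot: [0.244, 0.707, 0.595, -0.294]
ft_force: [0.7, 0.4, 0.9]
gripper_width: 0.0856
```

```bash
python3 - <<'E'
from h import *
from kin import *
s,M=rep();p=s['eef_pos'];print(ik(p,M).round(3))
psi=80.45
MB=pose(psi,30);T=np.array([.639,.277,.05])
a,Ma=plan(p,M,T+(.022-.10)*MB[:,0],MB,4)
plan(a,Ma,T+.022*MB[:,0],MB,4)
im,d=arm.snapshot('wrist');save('w1',im);info=arm.camera_info('wrist');W=cloud('wrist',d,info).reshape(-1,3)
W=W[~np.isnan(W[:,0])]
from scipy.optimize import least_squares
for n,xy,r in [('thick',(.639,.277),.02),('thin',(.496,.3785),.014)]:
    near=W[(np.hypot(W[:,0]-xy[0],W[:,1]-xy[1])<.05)&(W[:,2]>.015)&(W[:,2]<.088)]
    if len(near)>30:
        f=lambda p:np.hypot(near[:,0]-p[0],near[:,1]-p[1])-r
        o=least_squares(f,xy,loss='soft_l1',f_scale=.002);print(n,o.x.round(4),abs(f(o.x)).mean(),len(near))
E
```

```text
t 5.5 p [0.604  0.1278 0.1823] q [-0.164  0.54   1.825  0.962  1.04  -0.615] F [0.7 0.4 0.9] w 0.0856 x [ 0.118  0.697 -0.707] y [ 0.985 -0.172 -0.005]
[-0.164  0.541  1.824  0.962  1.04  -0.615]
4 rows dp [0.59, 2.07, -2.33] rot [3.68, -0.71, 0.08] | |dp| 3.17 ang 3.75 speedfrac 0.37 margin 0.75 end q [-0.1, 0.82, 1.8, 1.34, 1.09, -0.97] end p [0.6276, 0.2106, 0.0891]
4 rows dp [0.36, 2.13, -1.25] rot [-0.0, 0.0, -0.0] | |dp| 2.5 ang 0.0 speedfrac 0.18 margin 0.79 end q [0.05, 0.92, 1.75, 1.49, 1.01, -1.01] end p [0.642, 0.2958, 0.0391]
thick [0.6365 0.2773] 0.00029678313908309536 1525
thin [0.4932 0.3785] 0.00041664425397572243 1347
```

View pics/w1.png

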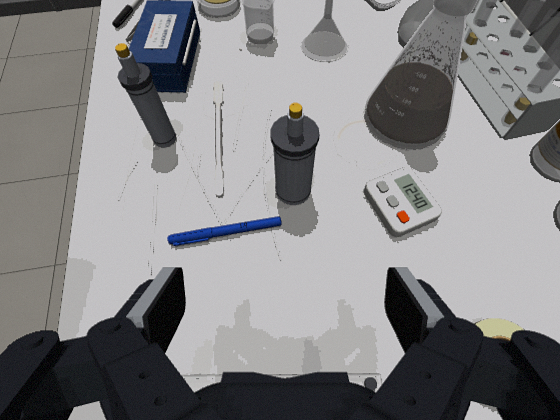

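The wrist view shows the thick cylinder at about (295,160) between the fingers. The pen lies in front of it, 12 mm high and well below the tips. Now I approach.

>>> {"fn": "move_arm", "kwargs": {"dp": [[0.57,2.07,-2.33],[0.57,2.07,-2.33],[0.57,2.07,-2.33],[0.57,2.07,-2.33],[0.36,2.13,-1.25],[0.36,2.13,-1.25],[0.36,2.13,-1.25],[0.36,2.13,-1.25],[0,0,0]], "rotation": [[3.7,-0.7,0.1],[3.7,-0.7,0.1],[3.7,-0.7,0.1],[3.7,-0.7,0.1],[0,0,0],[0,0,0],[0,0,0],[0,0,0],[0,0,0]], "fingers": [1,1,1,1,1,1,1,1,1]}}

```text
time_s: 6.68
eef_pos: [0.6399, 0.2983, 0.0382]
tool_rot: [0.167, 0.734, 0.627, -0.199]
ft_force: [-0.5, -0.1, 0.0]
gripper_width: 0.0855
```

```bash
python3 - <<'E'
from h import *
rep()
im,d=arm.snapshot('wrist');save('w2',im)
im,d=arm.snapshot('scene');save('s2',im)
E
```

```text
t 6.67 p [0.6399 0.2983 0.0382] q [ 0.049  0.915  1.748  1.483  1.016 -1.007] F [-0.5 -0.1  0. ] w 0.0855 x [ 0.135  0.854 -0.502] y [ 0.987 -0.158 -0.004]
```

View pics/w2.png

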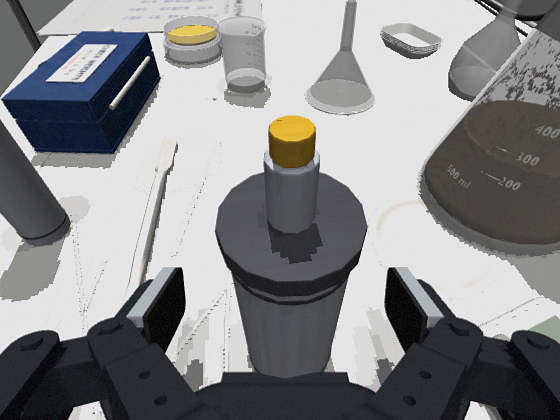

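View pics/s2.png

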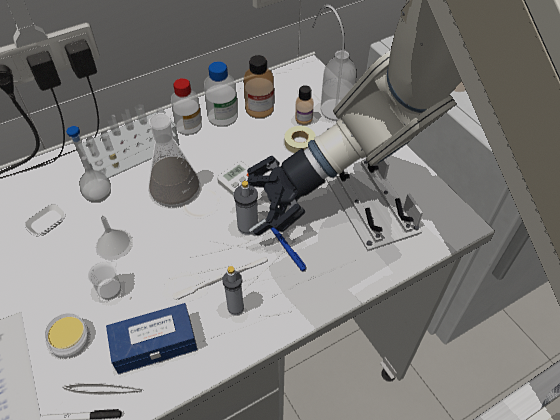

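>>> {"fn": "move_arm", "kwargs": {"dp": [[0.12,0,0],[0,0,0],[0,0,0],[0,0,0],[0,0,0],[0,0,0],[0,0,0]], "rotation": [[0,0,0],[0,0,0],[0,0,0],[0,0,0],[0,0,0],[0,0,0],[0,0,0]], "fingers": [0.4,0.1,0,-0.05,-0.1,-0.3,-1], "newtons": 60}}

```text
time_s: 7.65
eef_pos: [0.6418, 0.296, 0.0392]
tool_rot: [0.167, 0.735, 0.626, -0.199]
ft_force: [-4.0, -4.9, 5.0]
gripper_width: 0.0386
```

```bash
python3 - <<'E'
from h import *
rep()
E
```

```text
t 7.65 p [0.6418 0.296  0.0392] q [ 0.045  0.915  1.746  1.481  1.017 -1.005] F [-4.  -4.9  5. ] w 0.0386 x [ 0.137  0.854 -0.502] y [ 0.987 -0.161 -0.004]
```

>>> {"fn": "move_arm", "kwargs": {"dp": [[0,0,0],[0,0,0]], "rotation": [[0,0,0],[0,0,0]], "fingers": [-1,-1]}}

```text
time_s: 7.9
eef_pos: [0.6418, 0.296, 0.0392]
tool_rot: [0.167, 0.735, 0.626, -0.199]
ft_force: [-3.2, -5.4, 6.1]
gripper_width: 0.0384
```

```bash
python3 - <<'E'
from h import *
rep()
im,d=arm.snapshot('wrist');save('w3',im)
E
```

```text
t 7.9 p [0.6418 0.296  0.0392] q [ 0.045  0.914  1.746  1.481  1.017 -1.005] F [-3.2 -5.4  6.1] w 0.0384 x [ 0.137  0.854 -0.502] y [ 0.987 -0.161 -0.004]
```

View pics/w3.png

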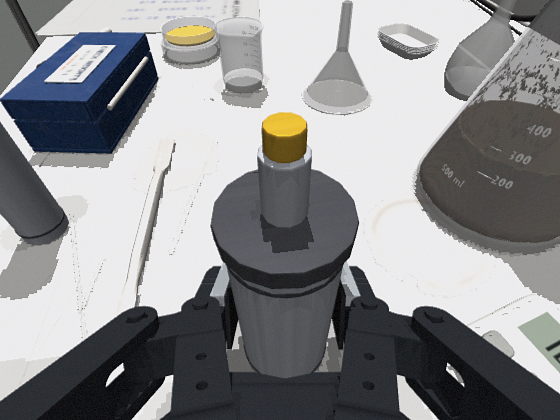

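```bash
cat > place.py <<'E'
from h import *
from kin import *
def target(Mg,pg,Cg,seat,psi=80.45,tilt_fix=True):
    """tool pose that puts point Cg (world at grasp, axis vertical) on seat with axis horizontal to azimuth psi. returns M,p0 for seat"""
    ph=np.radians(psi);h=np.array([np.cos(ph),np.sin(ph),0])
    # yaw at grasp: jaw axis horizontal
    y=Mg[:,1];phg=np.arctan2(y[0],-y[1])
    Y=R.from_rotvec([0,0,ph-phg])
    Q=R.from_rotvec(-np.pi/2*np.array([np.sin(ph),-np.cos(ph),0]))
    Mp=(Q*Y).as_matrix()@Mg
    d=Mg.T@(np.array(Cg)-pg)
    return Mp,np.array(seat)-Mp@d,d
E
python3 - <<'E'
from place import *
s,M=st();p=s['eef_pos']
np.savez('graspA.npz',M=M,p=p)
Mp,pp,d=target(M,p,[.6388,.277,.05],[.5041,.0492,.05]);print('d',d.round(4),'place p',pp.round(4),'x',Mp[:,0].round(3),Mp[:,1].round(3))
h=np.array([.166,.986,0])
hov=pp+[0,0,.06]+.008*h
a,Ma=plan(p,M,p+[0,0,.10],M,4)
a,Ma=plan(a,Ma,[.60,.25,.20],R.from_rotvec(R.from_matrix(Mp@M.T).as_rotvec()*.3).as_matrix()@M,4)
for n in (9,10,12): b,Mb=plan(a,Ma,hov,Mp,n)
E
```

```text
d [-0.022   0.0001  0.0003] place p [0.5022 0.0386 0.0308] x [-0.085 -0.494 -0.865] [ 0.985 -0.17  -0.   ]
4 rows dp [0.0, 0.0, 2.5] rot [0.0, 0.0, 0.0] | |dp| 2.5 ang 0.0 speedfrac 0.21 margin 0.81 end q [0.05, 0.74, 1.77, 1.39, 1.04, -0.83] end p [0.6418, 0.296, 0.1392]
4 rows dp [-1.04, -1.15, 1.52] rot [-6.66, 1.1, -0.02] | |dp| 2.17 ang 6.75 speedfrac 0.67 margin 0.76 end q [0.13, 0.46, 1.78, 0.75, 0.87, -0.19] end p [0.6002, 0.25, 0.2]
9 rows dp [-1.07, -2.26, -1.21] rot [-6.91, 1.15, -0.02] | |dp| 2.78 ang 7.01 speedfrac 0.6 margin 0.72 end q [0.33, 0.6, 1.86, -0.54, 1.03, 0.87] end p [0.5039, 0.0466, 0.0911]
10 rows dp [-0.97, -2.04, -1.09] rot [-6.21, 1.03, -0.02] | |dp| 2.51 ang 6.29 speedfrac 0.54 margin 0.72 end q [0.33, 0.6, 1.86, -0.54, 1.02, 0.87] end p [0.5032, 0.046, 0.091]
12 rows dp [-0.81, -1.7, -0.91] rot [-5.18, 0.86, -0.01] | |dp| 2.09 ang 5.25 speedfrac 0.45 margin 0.72 end q [0.33, 0.6, 1.86, -0.54, 1.02, 0.87] end p [0.503, 0.046, 0.0908]
```

>>> {"fn": "move_arm", "kwargs": {"dp": [[0,0,0.8],[0,0,1.5],[0,0,2.5],[0,0,2.6],[0,0,2.6],[-1.05,-1.15,1.5],[-1.05,-1.15,1.5],[-1.05,-1.15,1.5],[-1.05,-1.15,1.5]], "rotation": [[0,0,0],[0,0,0],[0,0,0],[0,0,0],[0,0,0],[-6.7,1.1,0],[-6.7,1.1,0],[-6.7,1.1,0],[-6.7,1.1,0]], "fingers": [-1,-1,-1,-1,-1,-1,-1,-1,-1]}}

```text
time_s: 9.07
eef_pos: [0.5991, 0.2496, 0.2004]
tool_rot: [0.31, 0.668, 0.568, -0.368]
ft_force: [-1.5, 0.4, -3.7]
gripper_width: 0.0386
```

```bash
python3 - <<'E'
from place import *
s,M=rep();p=s['eef_pos'];g=np.load('graspA.npz')
Mp,pp,d=target(g['M'],g['p'],[.6388,.277,.05],[.5041,.0492,.05])
hov=pp+[0,0,.06]+.008*np.array([.166,.986,0])
plan(p,M,hov,Mp,10)
E
```

```text
t 9.07 p [0.5991 0.2496 0.2004] q [ 0.135  0.459  1.785  0.741  0.866 -0.184] F [-1.5  0.4 -3.7] w 0.0386 x [ 0.085  0.53  -0.843] y [ 0.987 -0.163 -0.003]
10 rows dp [-0.96, -2.03, -1.1] rot [-6.18, 1.03, -0.02] | |dp| 2.5 ang 6.27 speedfrac 0.53 margin 0.72 end q [0.33, 0.6, 1.86, -0.54, 1.02, 0.87] end p [0.5031, 0.0466, 0.0904]
```

>>> {"fn": "move_arm", "kwargs": {"dp": [[-0.96,-2.03,-1.1],[-0.96,-2.03,-1.1],[-0.96,-2.03,-1.1],[-0.96,-2.03,-1.1],[-0.96,-2.03,-1.1],[-0.96,-2.03,-1.1],[-0.96,-2.03,-1.1],[-0.96,-2.03,-1.1],[-0.96,-2.03,-1.1],[-0.96,-2.03,-1.1]], "rotation": [[-6.2,1.0,0],[-6.2,1.0,0],[-6.2,1.0,0],[-6.2,1.0,0],[-6.2,1.0,0],[-6.2,1.0,0],[-6.2,1.0,0],[-6.2,1.0,0],[-6.2,1.0,0],[-6.2,1.0,0]], "fingers": [-1,-1,-1,-1,-1,-1,-1,-1,-1,-1]}}

```text
time_s: 10.32
eef_pos: [0.5038, 0.047, 0.0897]
tool_rot: [-0.561, -0.381, -0.321, 0.661]
ft_force: [-0.2, -0.5, -4.5]
gripper_width: 0.0386
```

```bash
cat > cyl.py <<'E'
from place import *
from scipy.optimize import least_squares
def fitaxis(cam,r,guess,psi=80.45,tag=None,zmin=.058,rad=.09):
    im,d=arm.snapshot(cam)
    if tag: save(tag,im)
    W=cloud(cam,d).reshape(-1,3);W=W[~np.isnan(W[:,0])]
    g=np.array(guess);ph=np.radians(psi);h=np.array([np.cos(ph),np.sin(ph),0]);l=np.array([h[1],-h[0],0])
    Q=W-g;u=Q@h;v=Q@l
    k=(u>-.045)&(u<.036)&(abs(v)<r+.006)&(abs(Q[:,2])<r+.008)&(W[:,2]>zmin)
    Q=Q[k];u=u[k];v=v[k]
    if len(u)<30: print(cam,'few',len(u));return
    def f(x): # x: v0,z0,slope v, slope z
        return np.hypot(v-x[0]-x[2]*u,Q[:,2]-x[1]-x[3]*u)-r
    o=least_squares(f,[0,0,0,0],loss='soft_l1',f_scale=.001)
    print(cam,'N',len(u),'lat off mm',(o.x[0]*1000).round(1),'z',((g[2]+o.x[1])*1000).round(1),'yaw slope deg(+to +lat)',np.degrees(o.x[2]).round(2),'pitch deg',np.degrees(o.x[3]).round(2),'res',(abs(f(o.x)).mean()*1000).round(2))
    return im,W
E
python3 - <<'E'
from cyl import *
s,M=rep();p=s['eef_pos'];g=np.load('graspA.npz')
Mp,pp,d=target(g['M'],g['p'],[.6388,.277,.05],[.5041,.0492,.05])
C=p+M@d;print('C est',C.round(4),'axis dir est',(M@(g['M'].T@[0,0,1])).round(3))
hov=pp+[0,0,.06]+.008*np.array([.166,.986,0])
plan(p,M,hov,Mp,1)
fitaxis('top',.02,C,tag='t4');fitaxis('scene',.02,C,tag='s4')
E
```

```text
t 10.32 p [0.5038 0.047  0.0897] q [ 0.335  0.603  1.86  -0.547  1.02   0.874] F [-0.2 -0.5 -4.5] w 0.0386 x [-0.08  -0.497 -0.864] y [ 0.986 -0.165  0.004]
C est [0.5056 0.0576 0.1089] axis dir est [ 0.161  0.987 -0.002]
1 rows dp [-0.03, -0.05, 0.11] rot [0.15, 0.19, -0.26] | |dp| 0.12 ang 0.36 speedfrac 0.02 margin 0.72 end q [0.33, 0.6, 1.86, -0.54, 1.02, 0.87] end p [0.5035, 0.0465, 0.0908]
top N 301 lat off mm 1.5 z 108.1 yaw slope deg(+to +lat) 2.04 pitch deg 0.26 res 1.17
scene N 524 lat off mm -2.4 z 105.4 yaw slope deg(+to +lat) -0.09 pitch deg -0.6 res 0.97
```

View pics/s4.png

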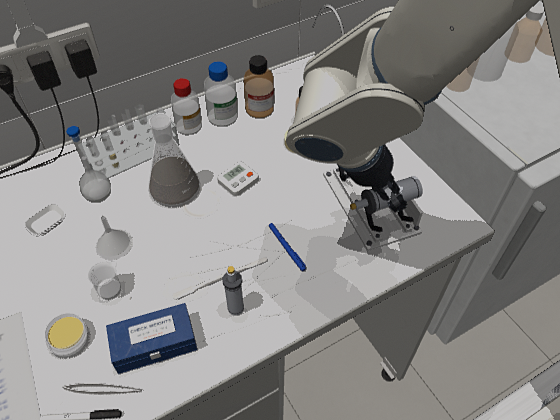

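View pics/t4.png

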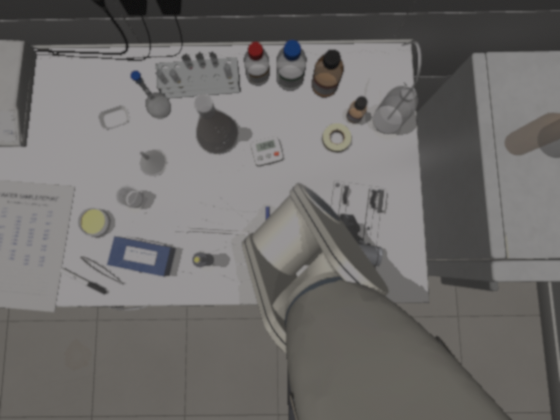

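>>> {"fn": "move_arm", "kwargs": {"dp": [[-0.03,-0.05,-0.4],[0,0,-0.8],[0,0,-1.0],[0,0,-1.0],[0,0,-0.8],[0,0,-0.4],[0,0,0]], "rotation": [[0.15,0.2,-0.25],[0,0,0],[0,0,0],[0,0,0],[0,0,0],[0,0,0],[0,0,0]], "fingers": [-1,-1,-1,-1,-1,-1,-1]}}

```text
time_s: 11.3
eef_pos: [0.5034, 0.0465, 0.0446]
tool_rot: [-0.558, -0.381, -0.323, 0.662]
ft_force: [-0.6, 0.1, -2.6]
gripper_width: 0.0386
```

```bash
cat > chk.py <<'E'
from place import *
import sys
def chk(gf,Cg,seat):
    s,M=rep();p=s['eef_pos'];g=np.load(gf)
    Mp,pp,d=target(g['M'],g['p'],Cg,seat)
    C=p+M@d;e=C-np.array(seat);h=np.array([.166,.986,0]);l=np.array([.986,-.166,0])
    print('C-seat along %.1f lat %.1f z %.1f mm'%(e@h*1000,e@l*1000,e[2]*1000),'F along %.1f lat %.1f z %.1f'%(s['ft_force']@h,s['ft_force']@l,s['ft_force'][2]),'tau',s['ft_torque'].round(2),'ax',(M@(g['M'].T@[0,0,1])).round(4))
A=('graspA.npz',[.6388,.277,.05],[.5041,.0492,.05])
if __name__=='__main__': chk(*A)
E
python3 chk.py
```

```text
t 11.3 p [0.5034 0.0465 0.0446] q [ 0.331  0.682  1.861 -0.566  0.953  0.916] F [-0.6  0.1 -2.6] w 0.0386 x [-0.087 -0.492 -0.866] y [ 0.986 -0.169 -0.003]
C-seat along 8.0 lat -0.1 z 13.8 mm F along 0.1 lat -0.6 z -2.6 tau [ 0.47 -0.08  0.01] ax [0.1648 0.9863 0.002 ]
```

>>> {"fn": "move_arm", "kwargs": {"dp": [[0,0,-0.4],[0,0,-0.4],[0,0,-0.2],[0,0,0]], "rotation": [[0,0,0],[0,0,0],[0,0,0],[0,0,0]], "fingers": [-1,-1,-1,-1]}}

```text
time_s: 11.8
eef_pos: [0.5035, 0.0466, 0.0348]
tool_rot: [-0.558, -0.382, -0.323, 0.662]
ft_force: [0.2, -0.7, -3.2]
gripper_width: 0.0384
```

```bash
python3 chk.py
```

```text
t 11.8 p [0.5035 0.0466 0.0348] q [ 0.331  0.699  1.861 -0.573  0.939  0.927] F [ 0.2 -0.7 -3.2] w 0.0384 x [-0.087 -0.492 -0.866] y [ 0.986 -0.169 -0.003]
C-seat along 8.1 lat -0.0 z 4.0 mm F along -0.7 lat 0.3 z -3.2 tau [ 0.48 -0.08  0.02] ax [0.1648 0.9863 0.0022]
```

Next I feel along the cradle's -y for the stop, in 1 mm steps, with the foot about 4 mm above its seated height.

>>> {"fn": "move_arm", "kwargs": {"dp": [[-0.05,-0.3,-0.1],[-0.05,-0.2,-0.1],[-0.02,-0.1,0],[0,0,0]], "rotation": [[0,0,0],[0,0,0],[0,0,0],[0,0,0]], "fingers": [-1,-1,-1,-1]}}

```text
time_s: 12.3
eef_pos: [0.5023, 0.0405, 0.033]
tool_rot: [-0.558, -0.382, -0.323, 0.662]
ft_force: [0.2, 0.0, -3.4]
gripper_width: 0.0387
```

```bash
python3 chk.py
```

```text
t 12.3 p [0.5023 0.0405 0.033 ] q [ 0.322  0.7    1.868 -0.581  0.929  0.928] F [ 0.2  0.  -3.4] w 0.0387 x [-0.086 -0.492 -0.866] y [ 0.986 -0.169 -0.002]
C-seat along 1.9 lat -0.2 z 2.2 mm F along 0.1 lat 0.2 z -3.4 tau [ 0.51 -0.08  0.02] ax [0.165  0.9863 0.0024]
```

>>> {"fn": "move_arm", "kwargs": {"dp": [[-0.02,-0.1,0],[0,0,0],[-0.01,-0.05,0],[0,0,0]], "rotation": [[0,0,0],[0,0,0],[0,0,0],[0,0,0]], "fingers": [-1,-1,-1,-1]}}

```text
time_s: 12.8
eef_pos: [0.5021, 0.0391, 0.033]
tool_rot: [-0.558, -0.382, -0.323, 0.662]
ft_force: [-0.1, 0.8, -4.2]
gripper_width: 0.0384
```

```bash
python3 chk.py
```

```text
t 12.8 p [0.5021 0.0391 0.033 ] q [ 0.32   0.7    1.87  -0.583  0.927  0.927] F [-0.1  0.8 -4.2] w 0.0384 x [-0.086 -0.492 -0.866] y [ 0.986 -0.169 -0.002]
C-seat along 0.5 lat -0.2 z 2.2 mm F along 0.8 lat -0.2 z -4.2 tau [ 0.53 -0.09  0.01] ax [0.1647 0.9863 0.0024]
```

>>> {"fn": "move_arm", "kwargs": {"dp": [[-0.01,-0.05,0],[0,0,0],[-0.01,-0.05,0],[0,0,0]], "rotation": [[0,0,0],[0,0,0],[0,0,0],[0,0,0]], "fingers": [-1,-1,-1,-1]}}

```text
time_s: 13.3
eef_pos: [0.5021, 0.0391, 0.0329]
tool_rot: [-0.558, -0.382, -0.323, 0.662]
ft_force: [-0.9, 7.6, -2.2]
gripper_width: 0.0387
```

```bash
python3 chk.py
```

```text
t 13.3 p [0.5021 0.0391 0.0329] q [ 0.319  0.699  1.87  -0.582  0.925  0.927] F [-0.9  7.6 -2.2] w 0.0387 x [-0.085 -0.491 -0.867] y [ 0.986 -0.169 -0.002]
C-seat along 0.4 lat -0.1 z 2.2 mm F along 7.3 lat -2.2 z -2.2 tau [ 1.39  0.07 -0.2 ] ax [0.1648 0.9863 0.0041]
```

The stop was met at 7 N, within 0.5 mm of where I predicted. I'll ease off and feel downward for the Vs.

>>> {"fn": "move_arm", "kwargs": {"dp": [[0.01,0.05,0],[0,0,-0.1],[0,0,-0.05],[0,0,0]], "rotation": [[0,0,0],[0,0,0],[0,0,0],[0,0,0]], "fingers": [-1,-1,-1,-1]}}

```text
time_s: 13.8
eef_pos: [0.5023, 0.039, 0.0321]
tool_rot: [-0.558, -0.382, -0.323, 0.662]
ft_force: [-2.4, 6.3, 4.5]
gripper_width: 0.0388
```

```bash
python3 chk.py
```

```text
t 13.8 p [0.5023 0.039  0.0321] q [ 0.319  0.701  1.87  -0.584  0.926  0.929] F [-2.4  6.3  4.5] w 0.0388 x [-0.086 -0.492 -0.866] y [ 0.986 -0.169 -0.002]
C-seat along 0.4 lat 0.0 z 1.4 mm F along 5.9 lat -3.4 z 4.5 tau [ 0.68  0.2  -0.13] ax [0.1646 0.9864 0.0024]
```

>>> {"fn": "move_arm", "kwargs": {"dp": [[-0.05,0.01,0],[0,0,0],[0,0,-0.05],[0,0,0]], "rotation": [[0,0,0],[0,0,0],[0,0,0],[0,0,0]], "fingers": [-1,-1,-1,-1]}}

```text
time_s: 14.3
eef_pos: [0.5023, 0.039, 0.032]
tool_rot: [-0.558, -0.382, -0.323, 0.662]
ft_force: [-2.3, 6.4, 8.4]
gripper_width: 0.0384
```

```bash
python3 chk.py; python3 - <<'E'
from h import *
im,d=arm.snapshot('scene');save('s5',im[130:270,310:450].repeat(4,0).repeat(4,1))
E
```

```text
t 14.3 p [0.5023 0.039  0.032 ] q [ 0.32   0.701  1.87  -0.585  0.925  0.93 ] F [-2.3  6.4  8.4] w 0.0384 x [-0.085 -0.492 -0.866] y [ 0.986 -0.168 -0.001]
C-seat along 0.4 lat -0.0 z 1.3 mm F along 5.9 lat -3.4 z 8.4 tau [ 0.4   0.06 -0.06] ax [0.1643 0.9864 0.0023]
```

View pics/s5.png

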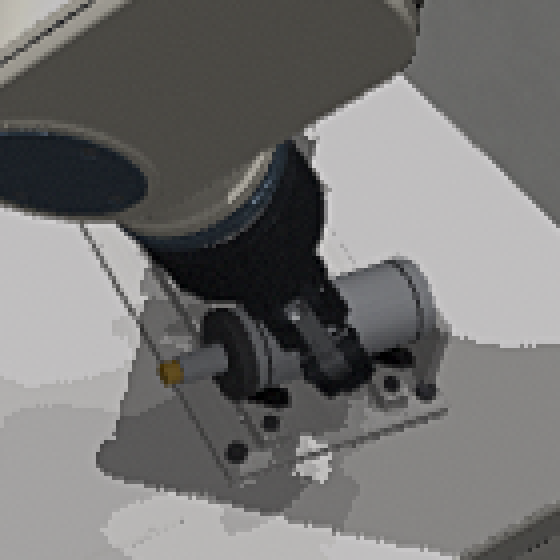

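>>> {"fn": "move_arm", "kwargs": {"dp": [[0,0,0.05],[0,0,0],[0,0,0],[0,0,0],[0,0,0],[0,0,0]], "rotation": [[0,0,0],[0,0,0],[0,0,0],[0,0,0],[0,0,0],[0,0,0]], "fingers": [-0.1,-0.05,0,0.1,0.3,0.6], "newtons": 20}}

```text
time_s: 15.1
eef_pos: [0.5014, 0.0386, 0.0314]
tool_rot: [-0.558, -0.382, -0.323, 0.662]
ft_force: [-0.6, -0.1, 0.1]
gripper_width: 0.0682
```

```bash
python3 chk.py; python3 - <<'E'
from cyl import *
np.set_printoptions(suppress=True)
im,d=arm.snapshot('scene');save('s6',im[130:270,310:450].repeat(4,0).repeat(4,1))
fitaxis('scene',.02,[.5041,.0492,.05],zmin=.03)
E
```

```text
t 15.1 p [0.5014 0.0386 0.0314] q [ 0.319  0.702  1.871 -0.584  0.924  0.929] F [-0.6 -0.1  0.1] w 0.0682 x [-0.087 -0.492 -0.866] y [ 0.986 -0.169 -0.003]
C-seat along -0.2 lat -0.8 z 0.6 mm F along -0.2 lat -0.6 z 0.1 tau [ 0.16 -0.03 -0.03] ax [0.1649 0.9863 0.0022]
scene N 505 lat off mm -1.0 z 49.5 yaw slope deg(+to +lat) -0.59 pitch deg -0.9 res 1.27
```

View pics/s6.png

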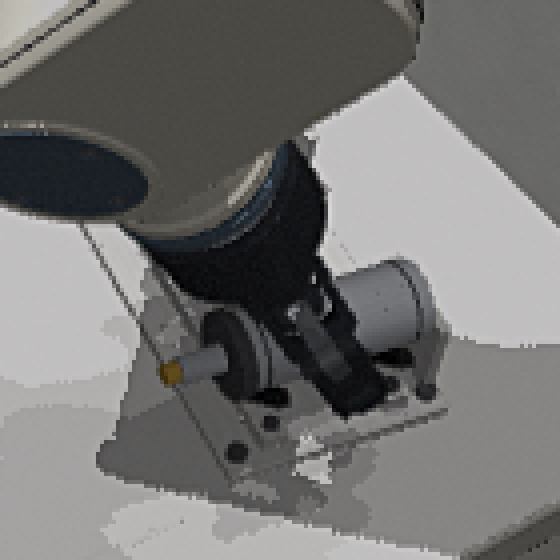

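It's released and stayed put. Now I retreat along the tool axis.

>>> {"fn": "move_arm", "kwargs": {"dp": [[0.1,0.6,1.1],[0.2,1.2,2.2],[0.25,1.5,2.6],[0.25,1.5,2.6],[0.25,1.5,2.6],[0.25,1.5,2.6]], "rotation": [[0,0,0],[0,0,0],[0,0,0],[0,0,0],[0,0,0],[0,0,0]], "fingers": [0.6,0.6,0.6,0.6,0.6,0.6]}}

```text
time_s: 15.95
eef_pos: [0.5144, 0.1177, 0.1701]
tool_rot: [-0.558, -0.382, -0.323, 0.662]
ft_force: [0.4, -0.3, -0.3]
gripper_width: 0.0684
```

```bash
python3 - <<'E'
from cyl import *
rep()
r=fitaxis('wrist',.02,[.5041,.0492,.05],tag='w7',zmin=.03)
r2=fitaxis('scene',.02,[.5041,.0492,.05],zmin=.03,tag='s7')
for W in (r[1],r2[1]):
    h=np.array([.166,.986,0]);l=np.array([.986,-.166,0]);Q=W-[.5041,.0492,.05]
    k=(abs(Q@l)<.005)&(abs(Q[:,2])<.03)&(abs(Q@h)<.1);Q2=Q[k];u=Q2@h
    # stem end & foot & stop
    st_=u[(abs(Q2[:,2])<.008)&(u>.055)];print('stem end pctl',np.percentile(st_,[90,98,100]).round(4) if len(st_) else None)
    top=Q2[:,2]>.012;print('barrel top min u',np.sort(u[top])[:5].round(4))
E
```

```text
t 15.95 p [0.5144 0.1177 0.1701] q [ 0.437  0.519  1.747 -0.449  1.228  0.835] F [ 0.4 -0.3 -0.3] w 0.0684 x [-0.086 -0.492 -0.867] y [ 0.986 -0.168 -0.002]
wrist N 3146 lat off mm 2.6 z 53.0 yaw slope deg(+to +lat) -0.14 pitch deg 0.18 res 0.6
scene N 924 lat off mm -0.6 z 49.8 yaw slope deg(+to +lat) 0.16 pitch deg -0.23 res 1.2
stem end pctl [0.0832 0.0835 0.0838]
barrel top min u [-0.0475 -0.0464 -0.046  -0.0459 -0.0459]
stem end pctl [0.0786 0.0804 0.0807]
barrel top min u [-0.05   -0.0496 -0.048  -0.0469 -0.0468]
```

View pics/w7.png

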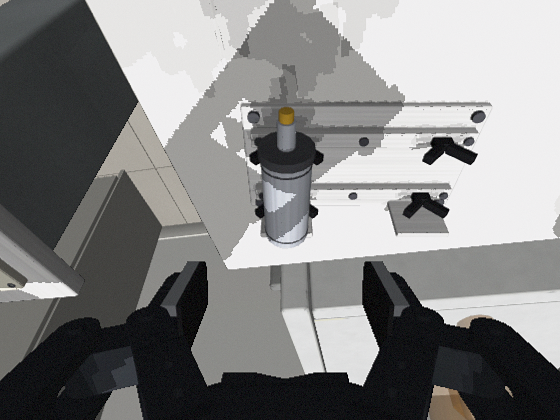

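From the scene view, the thick cylinder is level, centred within 0.6 mm, and its stem end is at 80.5 mm (nominal 80). I'll confirm the stop contact with a gentle push on the stem end.

>>> {"fn": "move_arm", "kwargs": {"dp": [[0.2,1.2,-1],[0.3,1.3,-2.5],[0.3,1.2,-3],[0,0,-3],[0,0,-3],[0,0,0]], "rotation": [[0,0,0],[0,0,0],[0,0,0],[0,0,0],[0,0,0],[0,0,0]], "fingers": [-1,-1,-1,-1,-1,-1]}}

```text
time_s: 16.8
eef_pos: [0.5198, 0.1526, 0.0401]
tool_rot: [-0.557, -0.379, -0.324, 0.664]
ft_force: [-0.1, 0.1, -0.5]
gripper_width: -0.0
```

```bash
python3 - <<'E'
from h import *
s,M=rep();e=s['eef_pos']-[.5041,.0492,.05];h=np.array([.166,.986,0]);l=np.array([.986,-.166,0]);print('along',e@h,'lat',e@l)
E
```

```text
t 16.8 p [0.5198 0.1526 0.0401] q [ 0.484  0.744  1.72  -0.466  1.073  0.96 ] F [-0.1  0.1 -0.5] w -0.0 x [-0.092 -0.495 -0.864] y [ 0.986 -0.169 -0.008]
along 0.10457651638135557 lat -0.0016652948282577674
```

>>> {"fn": "move_arm", "kwargs": {"dp": [[-0.05,-0.5,0.3],[-0.1,-0.5,0],[-0.03,-0.2,0],[-0.02,-0.1,0],[-0.02,-0.1,0],[0,0,0]], "rotation": [[0,0,0],[0,0,0],[0,0,0],[0,0,0],[0,0,0],[0,0,0]], "fingers": [-1,-1,-1,-1,-1,-1]}}

```text
time_s: 17.55
eef_pos: [0.5203, 0.1397, 0.0465]
tool_rot: [-0.558, -0.382, -0.323, 0.662]
ft_force: [-0.3, 0.0, -1.2]
gripper_width: 0.0001
```

```bash
cat > al.py <<'E'
from h import *
import sys
def al(seat=[.5041,.0492,.05]):
    s,M=rep();e=s['eef_pos']-seat;h=np.array([.166,.986,0]);l=np.array([.986,-.166,0]);print('along %.1f lat %.1f Falong %.1f'%(e@h*1000,e@l*1000,s['ft_force']@h))
if __name__=='__main__': al() if len(sys.argv)<2 else al([.6323,.0276,.05])
E
python3 al.py
```

```text
t 17.55 p [0.5203 0.1397 0.0465] q [ 0.466  0.726  1.738 -0.477  1.061  0.952] F [-0.3  0.  -1.2] w 0.0001 x [-0.086 -0.492 -0.866] y [ 0.986 -0.169 -0.002]
along 91.9 lat 0.9 Falong -0.0
```

>>> {"fn": "move_arm", "kwargs": {"dp": [[-0.02,-0.1,0],[-0.02,-0.1,0],[0,0,0]], "rotation": [[0,0,0],[0,0,0],[0,0,0]], "fingers": [-1,-1,-1]}}

```text
time_s: 17.92
eef_pos: [0.5198, 0.1376, 0.0464]
tool_rot: [-0.558, -0.382, -0.323, 0.662]
ft_force: [-0.4, 1.4, -0.5]
gripper_width: -0.0002
```

```bash
python3 al.py
```

```text
t 17.93 p [0.5198 0.1376 0.0464] q [ 0.463  0.725  1.741 -0.479  1.058  0.951] F [-0.4  1.4 -0.5] w -0.0002 x [-0.086 -0.492 -0.866] y [ 0.986 -0.169 -0.002]
along 89.8 lat 0.8 Falong 1.3
```

>>> {"fn": "move_arm", "kwargs": {"dp": [[-0.02,-0.1,0],[0,0,0],[-0.01,-0.05,0],[0,0,0]], "rotation": [[0,0,0],[0,0,0],[0,0,0],[0,0,0]], "fingers": [-1,-1,-1,-1]}}

```text
time_s: 18.42
eef_pos: [0.5196, 0.1364, 0.0464]
tool_rot: [-0.558, -0.382, -0.323, 0.662]
ft_force: [0.1, 1.1, -0.4]
gripper_width: -0.0001
```

```bash
python3 al.py
```

```text
t 18.43 p [0.5196 0.1364 0.0464] q [ 0.461  0.724  1.743 -0.48   1.057  0.951] F [ 0.1  1.1 -0.4] w -0.0001 x [-0.086 -0.492 -0.866] y [ 0.986 -0.169 -0.002]
along 88.5 lat 0.8 Falong 1.1
```

>>> {"fn": "move_arm", "kwargs": {"dp": [[-0.01,-0.05,0],[0,0,0],[-0.01,-0.05,0],[0,0,0]], "rotation": [[0,0,0],[0,0,0],[0,0,0],[0,0,0]], "fingers": [-1,-1,-1,-1]}}

```text
time_s: 18.92
eef_pos: [0.5197, 0.136, 0.0465]
tool_rot: [-0.558, -0.382, -0.323, 0.662]
ft_force: [-0.2, 7.3, 1.1]
gripper_width: 0.0003
```

```bash
python3 al.py
```

```text
t 18.93 p [0.5197 0.136  0.0465] q [ 0.46   0.723  1.744 -0.48   1.055  0.95 ] F [-0.2  7.3  1.1] w 0.0003 x [-0.085 -0.491 -0.867] y [ 0.986 -0.169 -0.002]
along 88.2 lat 1.0 Falong 7.2
```

Solid contact at 7 N, so the foot is firmly against the stop. The push closed a residual gap of about 1 mm. Now the thin cylinder.

```bash
python3 - <<'E'
from h import *
from kin import *
s,M=st();p=s['eef_pos'];psi=80.45
MB=pose(psi,30);T=np.array([.4955,.3785,.05])
a,Ma=plan(p,M,p+np.array([.005,.02,.005]),M,1)
a,Ma=plan(a,Ma,a+np.array([0,.02,.12]),M,4)
for n in (10,12): b,Mb=plan(a,Ma,[.475,.23,.20],pose(psi,45),n)
b,Mb=plan(b,Mb,T+(.0205-.10)*MB[:,0],MB,5)
plan(b,Mb,T+.0205*MB[:,0],MB,4)
E
```

```text
1 rows dp [0.5, 2.0, 0.5] rot [0.0, 0.0, 0.0] | |dp| 2.12 ang 0.0 speedfrac 0.12 margin 0.85 end q [0.49, 0.73, 1.71, -0.46, 1.09, 0.95] end p [0.5247, 0.156, 0.0515]
4 rows dp [0.0, 0.5, 3.0] rot [0.0, 0.0, 0.0] | |dp| 3.04 ang 0.0 speedfrac 0.21 margin 0.86 end q [0.51, 0.56, 1.66, -0.41, 1.29, 0.87] end p [0.5247, 0.176, 0.1715]
10 rows dp [-0.5, 0.54, 0.29] rot [7.38, -1.26, 0.01] | |dp| 0.79 ang 7.49 speedfrac 0.8 margin 0.47 end q [0.02, 0.36, 2.11, 1.12, 0.88, -0.65] end p [0.4747, 0.23, 0.2005]
12 rows dp [-0.41, 0.45, 0.24] rot [6.15, -1.05, 0.01] | |dp| 0.65 ang 6.24 speedfrac 0.66 margin 0.47 end q [0.02, 0.36, 2.11, 1.11, 0.88, -0.65] end p [0.4755, 0.23, 0.2003]
5 rows dp [0.17, 1.61, -2.21] rot [2.96, -0.49, -0.01] | |dp| 2.74 ang 3.0 speedfrac 0.46 margin 0.45 end q [0.09, 0.74, 2.11, 1.66, 1.0, -1.24] end p [0.484, 0.3105, 0.0898]
4 rows dp [0.36, 2.14, -1.25] rot [0.0, -0.0, 0.0] | |dp| 2.5 ang 0.0 speedfrac 0.22 margin 0.49 end q [0.27, 0.86, 2.02, 1.86, 0.96, -1.29] end p [0.4984, 0.3961, 0.0398]
```

>>> {"fn": "move_arm", "kwargs": {"dp": [[0.5,2,0.5],[0,0.5,3],[0,0.5,3],[0,0.5,3],[0,0.5,3]], "rotation": [[0,0,0],[0,0,0],[0,0,0],[0,0,0],[0,0,0]], "fingers": [-1,-1,1,1,1]}}

```text
time_s: 19.55
eef_pos: [0.5244, 0.1761, 0.1728]
tool_rot: [-0.558, -0.381, -0.323, 0.662]
ft_force: [0.7, -0.1, -0.3]
gripper_width: 0.0539
```

>>> {"fn": "move_arm", "kwargs": {"dp": [[-0.5,0.5,0.3],[-0.5,0.5,0.3],[-0.5,0.5,0.3],[-0.5,0.5,0.3],[-0.5,0.5,0.3],[-0.5,0.5,0.3],[-0.5,0.5,0.3],[-0.5,0.5,0.3],[-0.5,0.5,0.3],[-0.5,0.5,0.3]], "rotation": [[7.4,-1.25,0],[7.4,-1.25,0],[7.4,-1.25,0],[7.4,-1.25,0],[7.4,-1.25,0],[7.4,-1.25,0],[7.4,-1.25,0],[7.4,-1.25,0],[7.4,-1.25,0],[7.4,-1.25,0]], "fingers": [1,1,1,1,1,1,1,1,1,1]}}

```text
time_s: 20.8
eef_pos: [0.4749, 0.2259, 0.2027]
tool_rot: [0.245, 0.706, 0.598, -0.29]
ft_force: [0.2, 0.4, 0.3]
gripper_width: 0.0853
```

```bash
python3 - <<'E'
from h import *
from kin import *
s,M=rep();p=s['eef_pos'];psi=80.45
MB=pose(psi,30);T=np.array([.4955,.3785,.05])
b,Mb=plan(p,M,T+(.0205-.10)*MB[:,0],MB,5)
plan(b,Mb,T+.0205*MB[:,0],MB,4)
im,d=arm.snapshot('scene');save('s8',im)
W=cloud('scene',d).reshape(-1,3);W=W[~np.isnan(W[:,0])]
from cyl import least_squares
near=W[(np.hypot(W[:,0]-.4955,W[:,1]-.3785)<.03)&(W[:,2]>.015)&(W[:,2]<.088)]
f=lambda p:np.hypot(near[:,0]-p[0],near[:,1]-p[1])-.014
o=least_squares(f,(.4955,.3785),loss='soft_l1',f_scale=.002);print(o.x.round(4),len(near))
E
```

```text
t 20.8 p [0.4749 0.2259 0.2027] q [ 0.006  0.356  2.108  1.112  0.899 -0.659] F [0.2 0.4 0.3] w 0.0853 x [ 0.116  0.702 -0.702] y [ 0.987 -0.164 -0.   ]
5 rows dp [0.18, 1.69, -2.26] rot [2.88, -0.48, -0.03] | |dp| 2.83 ang 2.92 speedfrac 0.46 margin 0.45 end q [0.09, 0.74, 2.11, 1.66, 1.0, -1.24] end p [0.4839, 0.3104, 0.0897]
4 rows dp [0.36, 2.14, -1.25] rot [-0.0, -0.01, 0.0] | |dp| 2.5 ang 0.01 speedfrac 0.22 margin 0.49 end q [0.27, 0.86, 2.02, 1.86, 0.96, -1.29] end p [0.4983, 0.396, 0.0397]
[0.4956 0.3779] 358
```

View pics/s8.png

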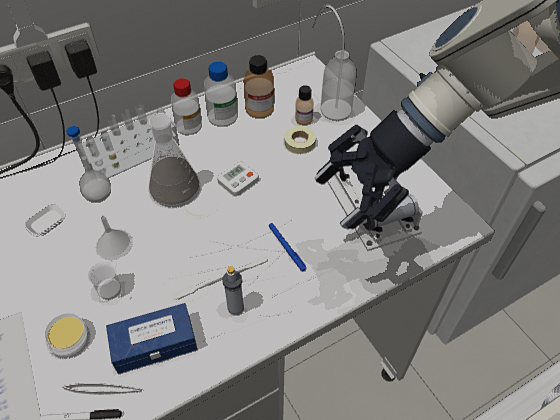

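The scene view shows the thin cylinder still upright at (233,290), the thick one lying in the cradle at (400,210), and the pen and other things unmoved. Now I approach the thin one.

>>> {"fn": "move_arm", "kwargs": {"dp": [[0.18,1.69,-2.26],[0.18,1.69,-2.26],[0.18,1.69,-2.26],[0.18,1.69,-2.26],[0.18,1.69,-2.26],[0.36,2.14,-1.25],[0.36,2.14,-1.25],[0.36,2.14,-1.25],[0.36,2.14,-1.25],[0,0,0]], "rotation": [[2.9,-0.5,0],[2.9,-0.5,0],[2.9,-0.5,0],[2.9,-0.5,0],[2.9,-0.5,0],[0,0,0],[0,0,0],[0,0,0],[0,0,0],[0,0,0]], "fingers": [1,1,1,1,1,1,1,1,1,1]}}

```text
time_s: 22.1
eef_pos: [0.4973, 0.3975, 0.0381]
tool_rot: [0.168, 0.735, 0.626, -0.199]
ft_force: [0.4, -0.4, -0.6]
gripper_width: 0.0854
```

```bash
python3 - <<'E'
from h import *
rep()
im,d=arm.snapshot('wrist');save('w9',im)
E
```

```text
t 22.1 p [0.4973 0.3975 0.0381] q [ 0.274  0.864  2.02   1.848  0.953 -1.281] F [ 0.4 -0.4 -0.6] w 0.0854 x [ 0.137  0.853 -0.503] y [ 0.987 -0.16  -0.002]
```

View pics/w9.png

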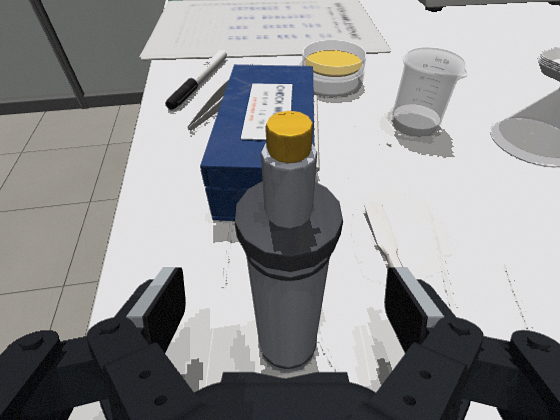

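>>> {"fn": "move_arm", "kwargs": {"dp": [[0.08,0,0],[0,0,0],[0,0,0],[0,0,0],[0,0,0],[0,0,0],[0,0,0],[0,0,0]], "rotation": [[0,0,0],[0,0,0],[0,0,0],[0,0,0],[0,0,0],[0,0,0],[0,0,0],[0,0,0]], "fingers": [0.2,-0.1,-0.25,-0.3,-0.35,-0.5,-1,-1], "newtons": 50}}

```text
time_s: 23.15
eef_pos: [0.4986, 0.3953, 0.0386]
tool_rot: [0.168, 0.737, 0.624, -0.199]
ft_force: [-0.1, -3.1, 3.4]
gripper_width: 0.0266
```

```bash
python3 - <<'E'
from h import *
rep()
E
```

```text
t 23.15 p [0.4986 0.3953 0.0386] q [ 0.27   0.863  2.021  1.849  0.953 -1.282] F [-0.1 -3.1  3.4] w 0.0266 x [ 0.142  0.853 -0.503] y [ 0.986 -0.164 -0.001]
```

```bash
python3 - <<'E'
from place import *
s,M=st();p=s['eef_pos']
np.savez('graspB.npz',M=M,p=p)
Cg=[.4957,.378,.05];seat=[.6323,.0276,.05]
Mp,pp,d=target(M,p,Cg,seat);print('d',d.round(4),'place p',pp.round(4),'x',Mp[:,0].round(3),Mp[:,1].round(3))
h=np.array([.166,.986,0])
hov=pp+[0,0,.06]+.008*h
rv=R.from_matrix(Mp@M.T).as_rotvec()
a,Ma=plan(p,M,p+[0,0,.10],M,4)
for n in (5,6):b,Mb=plan(a,Ma,[.56,.25,.22],R.from_rotvec(rv*.4).as_matrix()@M,n)
for n in (9,10): plan(b,Mb,hov,Mp,n)
E
```

```text
d [-0.0209 -0.     -0.001 ] place p [0.6304 0.0164 0.0324] x [-0.084 -0.496 -0.864] [ 0.986 -0.167  0.   ]
4 rows dp [0.0, 0.0, 2.5] rot [0.0, 0.0, 0.0] | |dp| 2.5 ang 0.0 speedfrac 0.26 margin 0.53 end q [0.27, 0.65, 2.05, 1.72, 0.91, -1.06] end p [0.4986, 0.3953, 0.1386]
5 rows dp [1.23, -2.91, 1.63] rot [-7.1, 1.19, -0.01] | |dp| 3.55 ang 7.2 speedfrac 0.97 margin 0.55 end q [0.21, 0.37, 1.81, 0.51, 0.87, 0.06] end p [0.5601, 0.2498, 0.2201]
6 rows dp [1.02, -2.42, 1.36] rot [-5.92, 0.99, -0.0] | |dp| 2.96 ang 6.0 speedfrac 0.8 margin 0.55 end q [0.22, 0.37, 1.81, 0.51, 0.87, 0.06] end p [0.5598, 0.2501, 0.2202]
9 rows dp [0.8, -2.51, -1.42] rot [-5.92, 0.99, -0.01] | |dp| 2.99 ang 6.0 speedfrac 0.5 margin 0.77 end q [0.24, 0.72, 1.58, -0.54, 1.12, 0.72] end p [0.6318, 0.0242, 0.0924]
10 rows dp [0.72, -2.26, -1.28] rot [-5.32, 0.89, -0.01] | |dp| 2.7 ang 5.39 speedfrac 0.45 margin 0.77 end q [0.24, 0.72, 1.58, -0.54, 1.12, 0.72] end p [0.6318, 0.0241, 0.0922]
```

>>> {"fn": "move_arm", "kwargs": {"dp": [[0,0,0.8],[0,0,1.6],[0,0,2.5],[0,0,2.5],[0,0,2.6],[1,-2.4,1.4],[1,-2.4,1.4],[1,-2.4,1.4],[1,-2.4,1.4],[1,-2.4,1.4]], "rotation": [[0,0,0],[0,0,0],[0,0,0],[0,0,0],[0,0,0],[-5.9,1,0],[-5.9,1,0],[-5.9,1,0],[-5.9,1,0],[-5.9,1,0]], "fingers": [-1,-1,-1,-1,-1,-1,-1,-1,-1,-1]}}

```text
time_s: 24.4
eef_pos: [0.5485, 0.2741, 0.2101]
tool_rot: [0.324, 0.66, 0.558, -0.384]
ft_force: [-0.2, 0.9, -3.7]
gripper_width: 0.0265
```

```bash
cat > t.py <<'E'
from place import *
Cg=[.4957,.378,.05];seat=[.6323,.0276,.05]
s,M=rep();p=s['eef_pos'];g=np.load('graspB.npz')
Mp,pp,d=target(g['M'],g['p'],Cg,seat)
hov=pp+[0,0,.06]+.008*np.array([.166,.986,0])
for n in (1,10): plan(p,M,hov,Mp,n)
E
python3 t.py
```

```text
t 24.4 p [0.5485 0.2741 0.2101] q [ 0.216  0.38   1.866  0.684  0.814 -0.076] F [-0.2  0.9 -3.7] w 0.0265 x [ 0.081  0.488 -0.869] y [ 0.986 -0.166 -0.001]
1 rows dp [8.33, -24.98, -11.77] rot [-59.01, 9.92, -0.01] | |dp| 28.84 ang 59.84 speedfrac 4.44 margin 0.77 end q [0.24, 0.72, 1.58, -0.54, 1.12, 0.72] end p [0.6318, 0.0243, 0.0924]
10 rows dp [0.83, -2.5, -1.18] rot [-5.9, 0.99, -0.0] | |dp| 2.89 ang 5.98 speedfrac 0.55 margin 0.71 end q [0.24, 0.72, 1.59, -0.54, 1.12, 0.72] end p [0.6315, 0.0241, 0.0921]
```

>>> {"fn": "move_arm", "kwargs": {"dp": [[0.83,-2.5,-1.18],[0.83,-2.5,-1.18],[0.83,-2.5,-1.18],[0.83,-2.5,-1.18],[0.83,-2.5,-1.18],[0.83,-2.5,-1.18],[0.83,-2.5,-1.18],[0.83,-2.5,-1.18],[0.83,-2.5,-1.18],[0.83,-2.5,-1.18]], "rotation": [[-5.9,1,0],[-5.9,1,0],[-5.9,1,0],[-5.9,1,0],[-5.9,1,0],[-5.9,1,0],[-5.9,1,0],[-5.9,1,0],[-5.9,1,0],[-5.9,1,0]], "fingers": [-1,-1,-1,-1,-1,-1,-1,-1,-1,-1]}}

```text
time_s: 25.65
eef_pos: [0.632, 0.0247, 0.0914]
tool_rot: [-0.559, -0.381, -0.322, 0.663]
ft_force: [0.3, 0.5, -1.8]
gripper_width: 0.0266
```

```bash
python3 t.py; cat > chkb.py <<'E'
from chk import *
chk('graspB.npz',[.4957,.378,.05],[.6323,.0276,.05])
E
python3 chkb.py; python3 - <<'E'
from h import *
im,d=arm.snapshot('scene');save('s10',im)
E
```

```text
t 25.65 p [0.632  0.0247 0.0914] q [ 0.241  0.723  1.583 -0.536  1.125  0.717] F [ 0.3  0.5 -1.8] w 0.0266 x [-0.085 -0.495 -0.865] y [ 0.986 -0.169 -0.   ]
1 rows dp [-0.02, -0.04, 0.11] rot [-0.05, -0.01, 0.11] | |dp| 0.12 ang 0.12 speedfrac 0.01 margin 0.77 end q [0.24, 0.72, 1.58, -0.54, 1.12, 0.72] end p [0.6318, 0.0243, 0.0925]
10 rows dp [-0.0, -0.0, 0.01] rot [-0.0, -0.0, 0.01] | |dp| 0.01 ang 0.01 speedfrac 0.0 margin 0.77 end q [0.24, 0.72, 1.58, -0.54, 1.12, 0.71] end p [0.632, 0.0247, 0.0924]
t 25.65 p [0.632  0.0247 0.0914] q [ 0.241  0.723  1.583 -0.536  1.125  0.717] F [ 0.3  0.5 -1.8] w 0.0266 x [-0.085 -0.495 -0.865] y [ 0.986 -0.169 -0.   ]
C-seat along 8.5 lat 0.2 z 59.0 mm F along 0.6 lat 0.2 z -1.8 tau [ 0.35 -0.07 -0.01] ax [1.678e-01 9.858e-01 8.000e-04]
```

View pics/s10.png

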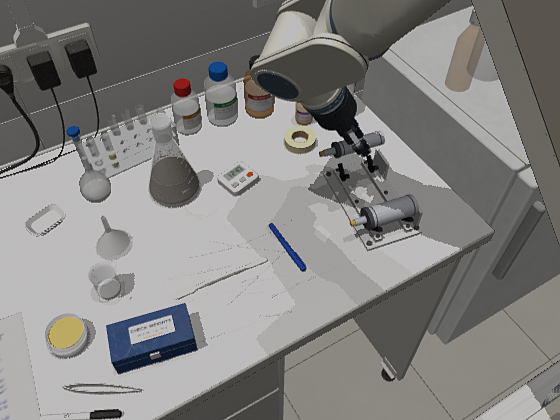

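The thin cylinder hovers level over the narrow rests at about (355,147), and the thick one rests well at (390,213). Now I lower it.

>>> {"fn": "move_arm", "kwargs": {"dp": [[0,0,-0.5],[0,0,-1.0],[0,0,-1.1],[0,0,-1.1],[0,0,-0.8],[0,0,-0.5],[-0.03,-0.2,-0.3],[0,0,-0.2],[0,0,0]], "rotation": [[0,0,0],[0,0,0],[0,0,0],[0,0,0],[0,0,0],[0,0,0],[0,0,0],[0,0,0],[0,0,0]], "fingers": [-1,-1,-1,-1,-1,-1,-1,-1,-1]}}

```text
time_s: 26.82
eef_pos: [0.6313, 0.0233, 0.0355]
tool_rot: [-0.558, -0.382, -0.323, 0.662]
ft_force: [0.5, 0.3, -1.5]
gripper_width: 0.0265
```

```bash
python3 chkb.py
```

```text
t 26.82 p [0.6313 0.0233 0.0355] q [ 0.238  0.803  1.588 -0.556  1.051  0.761] F [ 0.5  0.3 -1.5] w 0.0265 x [-0.086 -0.492 -0.866] y [ 0.986 -0.169 -0.003]
C-seat along 6.9 lat -0.2 z 3.1 mm F along 0.4 lat 0.4 z -1.5 tau [ 0.36 -0.1  -0.03] ax [0.1673 0.9859 0.0038]
```

>>> {"fn": "move_arm", "kwargs": {"dp": [[-0.05,-0.3,0],[-0.02,-0.15,0],[-0.02,-0.1,0],[0,0,0]], "rotation": [[0,0,0],[0,0,0],[0,0,0],[0,0,0]], "fingers": [-1,-1,-1,-1]}}

```text
time_s: 27.32
eef_pos: [0.6303, 0.0177, 0.0355]
tool_rot: [-0.558, -0.382, -0.323, 0.662]
ft_force: [1.0, -0.2, -1.5]
gripper_width: 0.0265
```

```bash
python3 chkb.py
```

```text
t 27.32 p [0.6303 0.0177 0.0355] q [ 0.23   0.8    1.594 -0.56   1.045  0.758] F [ 1.  -0.2 -1.5] w 0.0265 x [-0.087 -0.492 -0.866] y [ 0.986 -0.169 -0.003]
C-seat along 1.2 lat -0.3 z 3.1 mm F along -0.1 lat 1.0 z -1.5 tau [ 0.35 -0.02 -0.02] ax [0.1674 0.9859 0.0038]
```

>>> {"fn": "move_arm", "kwargs": {"dp": [[-0.01,-0.05,0],[-0.01,-0.05,0],[-0.01,-0.05,0],[0,0,0]], "rotation": [[0,0,0],[0,0,0],[0,0,0],[0,0,0]], "fingers": [-1,-1,-1,-1]}}

```text
time_s: 27.82
eef_pos: [0.6303, 0.0172, 0.0355]
tool_rot: [-0.558, -0.382, -0.324, 0.662]
ft_force: [0.0, 5.2, -1.5]
gripper_width: 0.0264
```

```bash
python3 chkb.py
```

```text
t 27.82 p [0.6303 0.0172 0.0355] q [ 0.229  0.8    1.595 -0.56   1.043  0.757] F [ 0.   5.2 -1.5] w 0.0264 x [-0.086 -0.491 -0.867] y [ 0.986 -0.168 -0.002]
C-seat along 0.7 lat -0.2 z 3.1 mm F along 5.1 lat -0.8 z -1.5 tau [ 0.96 -0.01 -0.06] ax [0.167  0.986  0.0051]
```

The stop was met at 5 N. Next I feel down for the Vs.

>>> {"fn": "move_arm", "kwargs": {"dp": [[0,0.05,-0.05],[0,0,-0.1],[0,0,-0.05],[0,0,0]], "rotation": [[0,0,0],[0,0,0],[0,0,0],[0,0,0]], "fingers": [-1,-1,-1,-1]}}

```text
time_s: 28.32
eef_pos: [0.6304, 0.0171, 0.0342]
tool_rot: [-0.558, -0.382, -0.323, 0.662]
ft_force: [-1.9, 5.5, 5.6]
gripper_width: 0.0264
```

```bash
python3 chkb.py
```

```text
t 28.32 p [0.6304 0.0171 0.0342] q [ 0.229  0.802  1.594 -0.561  1.042  0.759] F [-1.9  5.5  5.6] w 0.0264 x [-0.086 -0.492 -0.866] y [ 0.986 -0.168 -0.002]
C-seat along 0.7 lat -0.1 z 1.8 mm F along 5.1 lat -2.7 z 5.6 tau [ 0.57  0.19 -0.14] ax [0.167  0.9859 0.0039]
```

>>> {"fn": "move_arm", "kwargs": {"dp": [[-0.05,0.01,0],[0,0,0],[0,0,-0.03],[0,0,0]], "rotation": [[0,0,0],[0,0,0],[0,0,0],[0,0,0]], "fingers": [-1,-1,-1,-1]}}

```text
time_s: 28.82
eef_pos: [0.6304, 0.0172, 0.0341]
tool_rot: [-0.558, -0.382, -0.323, 0.662]
ft_force: [-1.0, 5.8, 7.2]
gripper_width: 0.0264
```

```bash
python3 chkb.py
```

```text
t 28.82 p [0.6304 0.0172 0.0341] q [ 0.229  0.802  1.595 -0.562  1.041  0.76 ] F [-1.   5.8  7.2] w 0.0264 x [-0.085 -0.492 -0.866] y [ 0.986 -0.168 -0.001]
C-seat along 0.7 lat -0.2 z 1.7 mm F along 5.6 lat -2.0 z 7.2 tau [0.41 0.02 0.  ] ax [0.1667 0.986  0.0039]
```

>>> {"fn": "move_arm", "kwargs": {"dp": [[0,0,0.05],[0,0,0],[0,0,0],[0,0,0],[0,0,0],[0,0,0]], "rotation": [[0,0,0],[0,0,0],[0,0,0],[0,0,0],[0,0,0],[0,0,0]], "fingers": [-0.4,-0.35,-0.3,-0.2,0,0.3], "newtons": 20}}

```text
time_s: 29.58
eef_pos: [0.6292, 0.0167, 0.0334]
tool_rot: [-0.558, -0.381, -0.324, 0.663]
ft_force: [-0.3, -0.0, 0.3]
gripper_width: 0.0554
```

```bash
python3 chkb.py; python3 - <<'E'
from cyl import *
im,d=arm.snapshot('scene');save('s11',im[100:240,300:440].repeat(4,0).repeat(4,1))
E
```

```text
t 29.57 p [0.6292 0.0167 0.0334] q [ 0.229  0.803  1.596 -0.562  1.042  0.76 ] F [-0.3 -0.   0.3] w 0.0554 x [-0.087 -0.492 -0.866] y [ 0.986 -0.169 -0.003]
C-seat along 0.0 lat -1.1 z 1.0 mm F along -0.1 lat -0.3 z 0.3 tau [ 0.24 -0.07 -0.02] ax [0.1675 0.9859 0.0034]
```

View pics/s11.png

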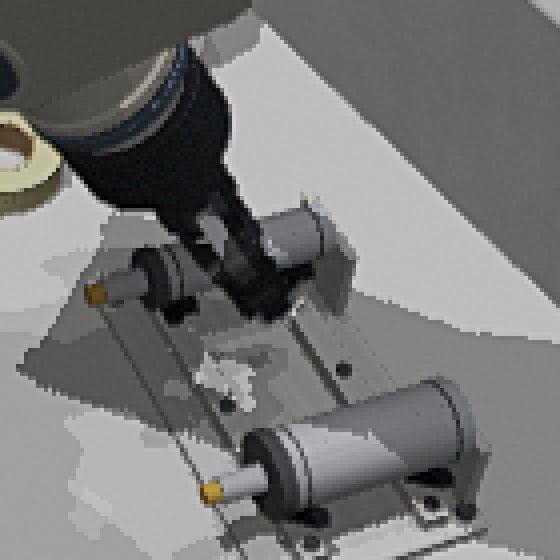

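The picture shows both cylinders lying in the Vs with feet at the stops, the thick one around (370,450) and the thin one around (230,260). I retreat, close the fingers and push the thin stem end gently.

>>> {"fn": "move_arm", "kwargs": {"dp": [[0.1,0.6,1.1],[0.2,1.2,2.2],[0.25,1.5,2.6],[0.25,1.5,2.6],[0.25,1.5,2.6],[0.25,1.5,2.6],[0.2,1.2,-1],[0.3,1.3,-2.5]], "rotation": [[0,0,0],[0,0,0],[0,0,0],[0,0,0],[0,0,0],[0,0,0],[0,0,0],[0,0,0]], "fingers": [0.4,0.5,0.5,0.5,0.5,0.5,-1,-1]}}

```text
time_s: 30.62
eef_pos: [0.6484, 0.1211, 0.1368]
tool_rot: [-0.558, -0.383, -0.323, 0.661]
ft_force: [-0.5, -0.4, -1.0]
gripper_width: 0.0279
```

```bash
python3 al.py b
```

```text
t 30.62 p [0.6484 0.1211 0.1368] q [ 0.363  0.717  1.458 -0.464  1.283  0.738] F [-0.5 -0.4 -1. ] w 0.0279 x [-0.084 -0.491 -0.867] y [ 0.986 -0.168  0.   ]
along 94.8 lat 0.4 Falong -0.5
```

>>> {"fn": "move_arm", "kwargs": {"dp": [[0.15,1.0,-2.5],[0,0,-3],[0,0,-2.5],[0,0,-0.9],[0,0,0]], "rotation": [[0,0,0],[0,0,0],[0,0,0],[0,0,0],[0,0,0]], "fingers": [-1,-1,-1,-1,-1]}}

```text
time_s: 31.25
eef_pos: [0.6488, 0.1297, 0.0462]
tool_rot: [-0.558, -0.381, -0.324, 0.663]
ft_force: [0.3, -0.2, 0.8]
gripper_width: -0.0001
```

```bash
python3 al.py b
```

```text
t 31.25 p [0.6488 0.1297 0.0462] q [ 0.374  0.842  1.458 -0.48   1.179  0.805] F [ 0.3 -0.2  0.8] w -0.0001 x [-0.087 -0.492 -0.866] y [ 0.986 -0.169 -0.004]
along 103.4 lat -0.7 Falong -0.2
```

>>> {"fn": "move_arm", "kwargs": {"dp": [[-0.1,-0.6,0],[-0.07,-0.4,0],[-0.03,-0.2,0],[-0.02,-0.1,0],[0,0,0]], "rotation": [[0,0,0],[0,0,0],[0,0,0],[0,0,0],[0,0,0]], "fingers": [-1,-1,-1,-1,-1]}}

```text
time_s: 31.88
eef_pos: [0.6469, 0.1169, 0.0468]
tool_rot: [-0.558, -0.382, -0.323, 0.662]
ft_force: [-0.4, -0.4, -0.5]
gripper_width: -0.0
```

```bash
python3 al.py b
```

```text
t 31.88 p [0.6469 0.1169 0.0468] q [ 0.359  0.833  1.476 -0.488  1.164  0.799] F [-0.4 -0.4 -0.5] w -0.0 x [-0.086 -0.492 -0.866] y [ 0.986 -0.169 -0.003]
along 90.4 lat -0.4 Falong -0.5
```

>>> {"fn": "move_arm", "kwargs": {"dp": [[-0.02,-0.1,0],[-0.01,-0.05,0],[-0.01,-0.05,0],[-0.01,-0.05,0],[0,0,0]], "rotation": [[0,0,0],[0,0,0],[0,0,0],[0,0,0],[0,0,0]], "fingers": [-1,-1,-1,-1,-1]}}

```text
time_s: 32.5
eef_pos: [0.6465, 0.115, 0.0466]
tool_rot: [-0.558, -0.382, -0.324, 0.662]
ft_force: [1.2, 4.3, -0.5]
gripper_width: -0.0001
```

```bash
python3 al.py b
```

```text
t 32.5 p [0.6465 0.115  0.0466] q [ 0.356  0.832  1.48  -0.489  1.161  0.798] F [ 1.2  4.3 -0.5] w -0.0001 x [-0.086 -0.491 -0.867] y [ 0.986 -0.168 -0.002]
along 88.5 lat -0.5 Falong 4.4
```

>>> {"fn": "move_arm", "kwargs": {"dp": [[-0.01,-0.05,0],[0,0,0]], "rotation": [[0,0,0],[0,0,0]], "fingers": [-1,-1]}}

```text
time_s: 32.75
eef_pos: [0.6465, 0.1148, 0.0466]
tool_rot: [-0.558, -0.382, -0.324, 0.662]
ft_force: [-0.1, 6.3, 1.0]
gripper_width: 0.0001
```

```bash
python3 al.py b
```

```text
t 32.75 p [0.6465 0.1148 0.0466] q [ 0.356  0.831  1.48  -0.489  1.16   0.798] F [-0.1  6.3  1. ] w 0.0001 x [-0.086 -0.491 -0.867] y [ 0.986 -0.168 -0.002]
along 88.4 lat -0.5 Falong 6.2
```

Solid contact on both. I back away and look.

>>> {"fn": "move_arm", "kwargs": {"dp": [[0.3,1.5,0],[0.5,2.5,1.5],[0,2,4],[0,2,4],[0,2,4],[-1,2,4],[-1,2,2],[0,0,0]], "rotation": [[0,0,0],[0,0,0],[0,0,0],[0,0,0],[0,0,0],[0,0,0],[0,0,0],[0,0,0]], "fingers": [-1,-1,-1,-1,-1,-1,-1,-1]}}

```text
time_s: 33.75
eef_pos: [0.6345, 0.2559, 0.2436]
tool_rot: [-0.559, -0.383, -0.323, 0.661]
ft_force: [0.1, 0.7, -1.1]
gripper_width: -0.0003
```

```bash
python3 - <<'E'
from cyl import *
rep()
for n,r,seat in (('thick',.02,[.5041,.0492,.05]),('thin',.014,[.6323,.0276,.05])):
    print(n)
    for c in ('scene','top','wrist'):
        o=fitaxis(c,r,seat,zmin=.048,tag=f'{c}_{n}_f')
        if o:
            W=o[1];h=np.array([.166,.986,0]);l=np.array([.986,-.166,0]);Q=W-seat
            k=(abs(Q@l)<.006)&(abs(Q[:,2])<.008)&(Q@h>.055)&(Q@h<.1);u=(Q@h)[k]
            if len(u): print('   stem end',np.percentile(u,[95,99]).round(4))
im=cv2.imread('pics/scene_thin_f.png')
cv2.imwrite('pics/fin_c.png',cv2.resize(im[110:260,310:450],None,fx=4,fy=4,interpolation=cv2.INTER_CUBIC))
E
```

```text
t 33.75 p [0.6345 0.2559 0.2436] q [ 0.534  0.671  1.273 -0.39   1.554  0.779] F [ 0.1  0.7 -1.1] w -0.0003 x [-0.083 -0.491 -0.867] y [ 0.986 -0.166 -0.   ]
thick
scene N 843 lat off mm -0.5 z 50.0 yaw slope deg(+to +lat) 0.14 pitch deg -0.07 res 1.09
   stem end [0.0792 0.0797]
top N 687 lat off mm 0.3 z 50.3 yaw slope deg(+to +lat) 0.26 pitch deg -0.31 res 0.94
   stem end [0.0801 0.0807]
wrist N 1130 lat off mm -0.1 z 50.1 yaw slope deg(+to +lat) -0.08 pitch deg 0.07 res 0.35
   stem end [0.0796 0.0802]
thin
scene N 499 lat off mm -0.5 z 50.2 yaw slope deg(+to +lat) -0.36 pitch deg 0.32 res 1.17
   stem end [0.0796 0.0801]
top N 447 lat off mm 0.2 z 50.2 yaw slope deg(+to +lat) -0.27 pitch deg 0.04 res 0.96
   stem end [0.0804 0.0808]
wrist N 738 lat off mm 0.4 z 50.3 yaw slope deg(+to +lat) -0.08 pitch deg 0.02 res 0.34
   stem end [0.0806 0.0811]
```

View pics/fin_c.png

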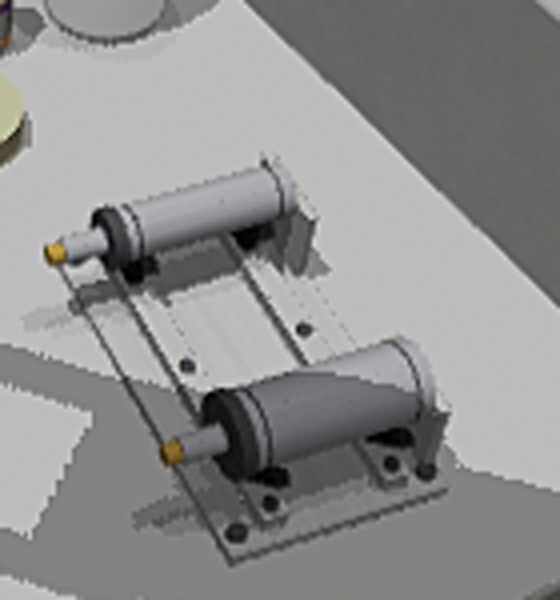

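View pics/scene_thin_f.png

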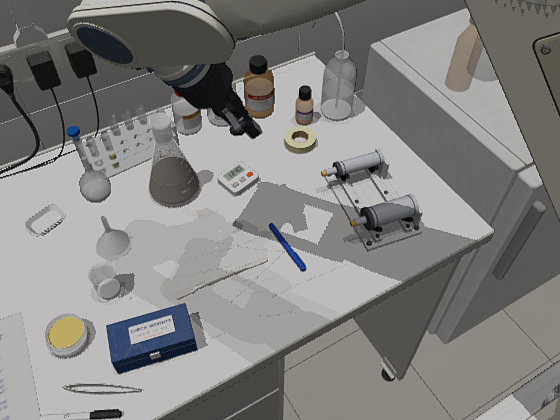

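All three cameras agree: axes at z = 50 mm, level, centred within 0.5 mm, and stem ends at 80 to 81 mm (nominal 80). The pen, spatula, clock and tape show no visible movement. I'm handing in.

```bash
python3 -c "
from rig import arm
print(arm.job_done())"
```

```text
the job is handed in; nothing more can be done
None
```

Both cylinders are in the cradle, the thick one first in the wide Vs and then the thin one in the narrow Vs. Their feet are against the stops and their stems point away. I picked each up standing, turned it 90° and felt for the stop and then the Vs. After release I pushed each stem end gently until it held firm. It was handed in at about 34 s of the 67 s.

**Final checks:** All three cameras put both axes at z = 50.0–50.3 mm, level within about 0.3° and centred within 0.5 mm. The stem ends measured 79.7–81.1 mm against a nominal 80 mm. The other things on the worktop look unmoved in the pictures; I did not measure them.

**What was off along the way:**
- **Elbow-to-wrist limit:** during the first transit joint 5 ran down to 0.107 rad, just at its stated limit of 0.11, with a brief 21 N wrist reading. I backed it off straight away, but I can't tell whether that counts as passing the range.
- **Small gap after release:** the thick cylinder was roughly 1 mm off its stop until the stem push closed it.
- **Camera disagreement:** one earlier wrist-camera reading of the thick cylinder was about 3 mm off the scene camera. The final readings agree.

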